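# Rack the model corbels and swing the lamp over them

### The job

Lay the three wooden corbels in the sloping rack for painting, one lying straight in each lane, all the same way round: flat back down on the board, thick end downhill against the foot ledge, thin end uphill. Then swing the lamp arm so that its head stands straight above the corbel in the middle lane, and let go. Leave the cup, jar, offcut and screwdriver where they are.

Things in the scene. Friction and masses are not known exactly. Their poses are not given: they have to be found in the camera images.
- corbelA_mid (a point): Centre of a loose brown wooden model corbel (beam bracket), 35 g, 80 mm long, 22 mm wide: one long flat back and, opposite, three steps down from the thick end to the thin nose. The point is half-way along and across, 14 mm off the back. x points along it to the nose, z from the back to the steps, y across. Starts standing on its thick end, back facing any way.
- corbelA_nose (a point): Point on corbelA at the thin end, on the flat back, mid-width: 40 mm along x and -14 mm along z from its centre. Same axes.
- corbelA: The same corbelA; origin and axes as corbelA_mid. Thickness above the flat back: 28 mm over the 28 mm at the thick end, 21 mm over the middle 26 mm, 14 mm over the 26 mm at the nose. The three corbels are identical.
- corbelB_mid (a point): Centre of a loose brown wooden model corbel (beam bracket), 35 g, 80 mm long, 22 mm wide: one long flat back and, opposite, three steps down from the thick end to the thin nose. The point is half-way along and across, 14 mm off the back. x points along it to the nose, z from the back to the steps, y across. Starts standing on its thick end, back facing any way.
- corbelB_nose (a point): Point on corbelB at the thin end, on the flat back, mid-width: 40 mm along x and -14 mm along z from its centre. Same axes.
- corbelB: The same corbelB; origin and axes as corbelB_mid. Thickness above the flat back: 28 mm over the 28 mm at the thick end, 21 mm over the middle 26 mm, 14 mm over the 26 mm at the nose. The three corbels are identical.
- corbelC_mid (a point): Centre of a loose brown wooden model corbel (beam bracket), 35 g, 80 mm long, 22 mm wide: one long flat back and, opposite, three steps down from the thick end to the thin nose. The point is half-way along and across, 14 mm off the back. x points along it to the nose, z from the back to the steps, y across. Starts lying on its flat back on the bench.
- corbelC_nose (a point): Point on corbelC at the thin end, on the flat back, mid-width: 40 mm along x and -14 mm along z from its centre. Same axes.
- corbelC: The same corbelC; origin and axes as corbelC_mid. Thickness above the flat back: 28 mm over the 28 mm at the thick end, 21 mm over the middle 26 mm, 14 mm over the 26 mm at the nose. The three corbels are identical.
- rack: Fixed plywood rack with three lanes 75 mm apart; origin under its base (140 x 230 x 10 mm), y along the row of lanes, away from the lamp post, x away from the robot (turned up to 0.2 rad). Its board slopes 50 degrees from level, 66 mm from ledge to top, its top towards the robot, face up and away from the robot; the foot ledge stands 26 mm out, square to the face.
- lane0 (a point): Lane farthest from the lamp post. Point at its foot, on the board's face where the ledge meets it, mid-lane, 35 mm above the bench. x uphill along the board, z out of its face, y across. Two side strips 30 mm long from the ledge, 6 mm thick, 10 mm high, leave 29 mm. A corbel laid home has its centre at x 40, y 0, z 14 mm, axes parallel to the lane's, nose 14 mm past the board's top.
- lane1 (a point): Middle lane. Point at its foot, on the board's face where the ledge meets it, mid-lane, 35 mm above the bench. x uphill along the board, z out of its face, y across. Two side strips 30 mm long from the ledge, 6 mm thick, 10 mm high, leave 29 mm. A corbel laid home has its centre at x 40, y 0, z 14 mm, axes parallel to the lane's, nose 14 mm past the board's top.
- lane2 (a point): Lane next to the lamp post. Point at its foot, on the board's face where the ledge meets it, mid-lane, 35 mm above the bench. x uphill along the board, z out of its face, y across. Two side strips 30 mm long from the ledge, 6 mm thick, 10 mm high, leave 29 mm. A corbel laid home has its centre at x 40, y 0, z 14 mm, axes parallel to the lane's, nose 14 mm past the board's top.
- rack_mid (a point): Centre of a corbel lying home in the middle lane, 75 mm above the bench: the lamp head belongs straight above it. Fixed to the rack, axes as rack.
- lamp_knob (a point): Middle of the upright black round knob, 20 mm in diameter, on the axis of the lamp head; 228 mm above the bench, knob's foot 211 mm, top 245 mm. The head is an aluminium shade 68 mm wide, underside 177 mm above the bench, on the end of a level bar, 185 mm from the hinge axis.
- lamp_hinge (a point): On the upright hinge axis of the lamp arm, level with lamp_knob. The axis is that of the fixed steel post, 16 mm in diameter, 216 mm high with its cap, on a 72 mm round foot beside the rack, about 185 mm from rack_mid.
- lamp_arm (a joint): Angle of the lamp arm (rad): grows clockwise seen from above, range -0.6 to 1.9. Friction holds it where it is left; about 1 N at the knob moves it. It starts swung out on the side away from the robot, at 0.85 to 1.25; near 0 (by up to 0.25, different each start) the head is over the rack.
- cup: White plastic cup standing on the bench, 66 mm across the rim, 75 mm high; origin under its centre. Bystander.
- jar: White closed jar with steel cap, 50 mm across, 60 mm high; origin under its centre. Bystander.
- offcut: Pale wooden offcut 75 x 28 x 22 mm lying on the bench, long along its x; origin under its centre. Bystander.
- driver: Screwdriver lying on the bench, along its x; origin under its middle. Bystander.
Mind the look-alikes: they are no part of the job. Leave any purple look-alike of the corbelC alone.

How it is judged:
By the outcome, as a careful person would: the job done as asked, in the order asked, and still so for the second after the job is handed in, with the robot touching nothing.
It also fails if it takes over 72 s, if anything falls off the work surface, if the arm or the gripper's body presses on something with over 40 N, if the wrist force passes 120 N, or if a joint passes its speed limit or range.

### The arm

A 6-joint arm with a two-finger parallel gripper is mounted at the origin on the work surface. World frame = base frame: x ahead of the robot, y to its left, z up, the work surface at z = 0. Lengths are in m, angles in rad, forces in N, time in s.
With the tool pointing down it reaches from about 0.25 to 0.725 m from the base axis. Payload 4 kg.
Tool frame: the origin (TCP) lies midway between the tips of the shut fingers; the grasp point (between the pads) lies 19 mm behind it; z points along the fingers, x is the direction in which the jaws open and shut, and the axes are right-handed (so a half turn about z gives the same grasp; the last joint's range is limited). The gripper opens to 85 mm and grips with 20 to 120 N. Pads are 22 mm wide; open, the fingers measure 114 mm over their backs; the gripper's body (76 mm by 85 mm) begins 54 mm behind the grasp point. The pads swing forward as they close: fully open they stand 13 mm farther back than shut.
Start: joints at [-1.189, 0.241, 0.005, 1.335, 0, 1.571], TCP at [0.186, -0.464, 0.231] pointing down, gripper open.
Joint ranges: [-2.72, 2.72], [-1.05, 1.87], [-1.09, 1.28], [-1.99, 2.15], [-1.42, 1.44], [-3.14, 3.14]. Speed limits (rad/s): [2.79, 2.79, 3.14, 3.14, 3.14, 3.14].

### API

Orientations are given as a unit quaternion [x, y, z, w].
In Python, from workcell import bot, vision, ticket gives the robot as it stands.
- The arm moves only by the tool play_rows, never from a script. Its argument "deltas" is one flat list of numbers, 5 for each row, row after row: the opening, from 0 (shut) to 1 (fully open), then the shift along the tool's x, y, z in units of 60 mm (1.0 is 60 mm), then the turn about the tool's z in degrees. A call has 1 to 12 rows; each row shifts and turns the pose as measured when the row begins, along the tool's axes as they then stand; what a row does not reach is not made up. A row lasts 1/8 s, in which the tool goes at most 62.5 mm and 10.7 degrees, less where a joint would pass 70% of its speed; a pose out of reach is approached as far as the arm can. A call is refused whole if a number of a shift passes 1 or a number of a turn 10.7, either way. A call with a gripper value outside its range is refused whole. The fingers move at their own pace and stop on an object; the grip force is fixed at half the most. Time passes only in rows, so rows that do not move let the fingers close. It gives the time, the measured TCP pose, the force and the opening at its end, in the units of the state.
- bot.get_obs(): the state, without advancing time (a new reading comes with each control period).
- vision.camera(name): name is "scene" or "top"; returns a dict with "color" (480x640x3 uint8, blue, green, red), "intrinsics" (3x3 intrinsics, pixels), "rvec" (rotation vector, rad) and "tvec" (3), from world to camera coordinates, as OpenCV has them. Camera axes: x right, y down, z forward; pixel columns grow to the right and rows downward; lengths in m; the calibration is good to about 2 mm. A picture is of the moment at which its call begins. There is no depth.
- ticket.job_done(): hands the job in, once; it reports no verdict.
The state is a dict: "clock": time; "joint_pos": joint angles; "joint_vel": joint speeds; "tau": joint torques, N m; "eef_pos": TCP position; "tool_rot": TCP orientation; "ft_force": force on the tool from outside, world axes, zero at the start; "ft_torque": the same for the moment, N m; "grip_width": finger opening in m.
Only numpy, scipy, OpenCV 4.12 (cv2) and the standard library are available. Lean on these libraries where they do the work, as an engineer would, in place of code of your own. Each camera call takes 0.05 s, during which the arm holds its last target. There are 200 camera calls.

## Working session

There is one attempt and no reset: what is moved stays moved. The work goes in short steps, Python scripts to look and compute and a tool call to move; the robot and the scene stay as the last step left them, time stands still between calls to the robot, and variables do not carry over. Pictures are saved under pics/ and viewed, about 8 in all and at most 12, crops included, and the job is handed in when it is done.

Besides the shell and the picture viewer there is one more tool, called as a command line: name --argument value ..., lists and objects as JSON in quotes. play_rows: Moves the arm, as the interface text tells. Its arguments: {"type":"object","properties":{"deltas":{"type":"array"}},"required":["deltas"]}

```bash
ls; mkdir -p pics
python3 - <<'E'
from workcell import bot, vision, ticket
import cv2,pickle
for n in("scene","top"):
    c=vision.camera(n);pickle.dump(c,open(f"pics/{n}0.pkl","wb"));cv2.imwrite(f"pics/{n}0.png",c["color"]);print(n,c["intrinsics"],c["rvec"],c["tvec"])
print(bot.get_obs())
E
```

```text
pics
scene [[494.92644379   0.         316.29078555]
 [  0.         494.92644379 230.95093842]
 [  0.           0.           1.        ]] [ 1.63543307  2.18166094 -0.65628713] [ 0.15830667 -0.35289535  1.22299476]
top [[443.37498467   0.         322.7266282 ]
 [  0.         443.37498467 233.82366556]
 [  0.           0.           1.        ]] [ 2.10585362 -2.15790975  0.21373832] [-0.0255856   0.55547881  0.86567608]
{'clock': 0.1, 'joint_pos': array([-1.18897894e+00,  2.41382607e-01,  3.88436561e-03,  1.33521891e+00,
       -1.41054253e-05,  1.57079395e+00]), 'joint_vel': array([ 0.00187381, -0.00087754,  0.00113743, -0.00114479, -0.00060825,
       -0.0004845 ]), 'tau': array([ 6.85898121e-04, -3.73139048e+01,  2.53009343e+01,  1.08544136e-02,
       -3.26548286e-05, -9.40998852e-07]), 'eef_pos': array([ 0.18609064, -0.4634751 ,  0.23048923]), 'tool_rot': array([ 8.28434836e-01, -5.60084636e-01, -7.99587041e-04, -5.32070819e-04]), 'ft_force': array([-0.53512404,  0.08384298, -0.49984059]), 'ft_torque': array([-0.02845493,  0.03152049, -0.01194476]), 'grip_width': 0.0853269492868841}
```

View pics/scene0.png

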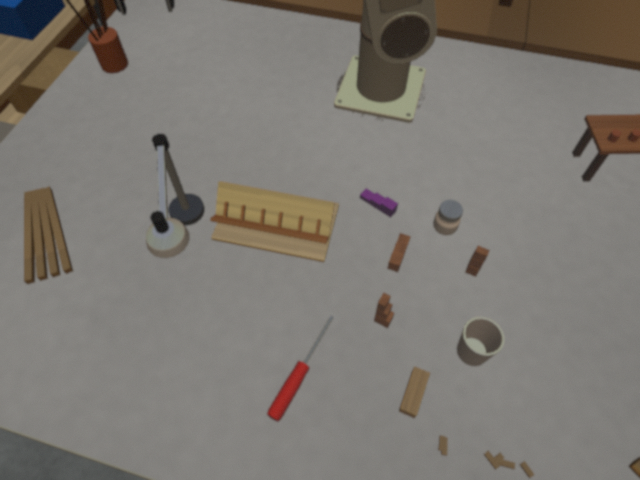

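View pics/top0.png

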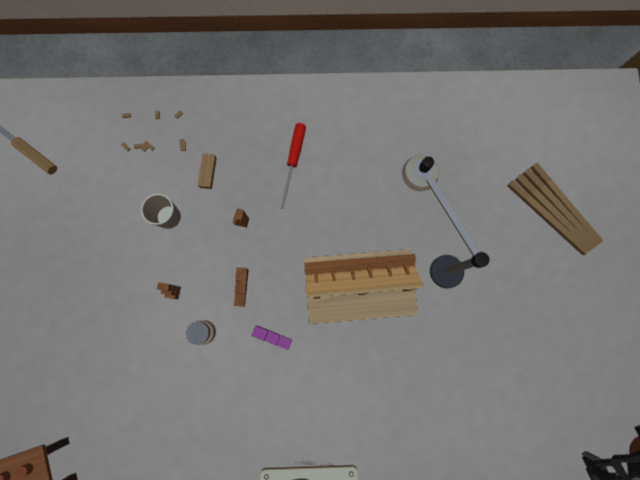

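Two views: the brown candidates are lying at scene (400,252)/top (241,287), and standing at scene (385,310)/top (241,217) and scene (478,260)/top (169,290). The purple look-alike is at scene (379,202)/top (272,337), and the pale offcut at scene (415,391)/top (207,171). The rack is at top (362,287), and the lamp knob is at scene (160,222)/top (427,164). The next step is close crops of the brown ones.

```bash
cat > h.py <<'E'
import pickle,cv2,numpy as np
from scipy.spatial.transform import Rotation as R
C={n:pickle.load(open(f"pics/{n}0.pkl","rb")) for n in("scene","top")}
def proj(n,P):
    c=C[n];return cv2.projectPoints(np.array(P,float).reshape(-1,3),c["rvec"],c["tvec"],c["intrinsics"],None)[0].reshape(-1,2)
def ray(n,uv):
    c=C[n];Rm=cv2.Rodrigues(c["rvec"])[0];o=-Rm.T@np.ravel(c["tvec"])
    d=Rm.T@np.linalg.solve(c["intrinsics"],[*uv,1]);return o,d/np.linalg.norm(d)
def onz(n,uv,z):
    o,d=ray(n,uv);return o+d*(z-o[2])/d[2]
def tri(us,ut):
    (a,u),(b,v)=ray("scene",us),ray("top",ut)
    s=np.linalg.lstsq(np.c_[u,-v],b-a,rcond=None)[0];p,q=a+u*s[0],b+v*s[1];return (p+q)/2,np.linalg.norm(p-q)*1e3
def crop(n,x,y,w,h,k):
    im=C[n]["color"][y:y+h,x:x+w];im=cv2.resize(im,None,fx=k,fy=k,interpolation=cv2.INTER_CUBIC)
    im=cv2.convertScaleAbs(im,alpha=1.5,beta=10)
    for i in range(0,w,10):cv2.line(im,(i*k,0),(i*k,5),(0,255,0),1);cv2.putText(im,str(x+i),(i*k,14),0,.3,(0,255,0),1)
    for i in range(0,h,10):cv2.line(im,(0,i*k),(5,i*k),(0,255,0),1);cv2.putText(im,str(y+i),(6,i*k+4),0,.3,(0,255,0),1)
    return im
E
python3 - <<'E'
from h import *
a=[[crop("top",155,275,40,45,6),crop("top",225,200,40,45,6),crop("top",225,260,40,50,6)[:270]],
[crop("scene",455,235,40,45,6),crop("scene",365,285,40,45,6),crop("scene",380,228,40,45,6)]]
cv2.imwrite("pics/c1.png",np.vstack([np.hstack(r) for r in a]))
cv2.imwrite("pics/c2.png",np.vstack([crop("top",290,240,160,90,4),cv2.copyMakeBorder(crop("scene",190,170,160,95,4)[:240+120],0,0,0,0,0)])[:])
print(onz("top",(241,217),.04),onz("top",(169,290),.04),onz("top",(241,287),.02),onz("top",(362,287),.04))
E
```

```text
[0.59681262 0.13169389 0.04      ] [0.44770209 0.27675186 0.04      ] [0.45154287 0.13387293 0.02      ] [ 0.44402128 -0.11706276  0.04      ]
```

View pics/c1.png

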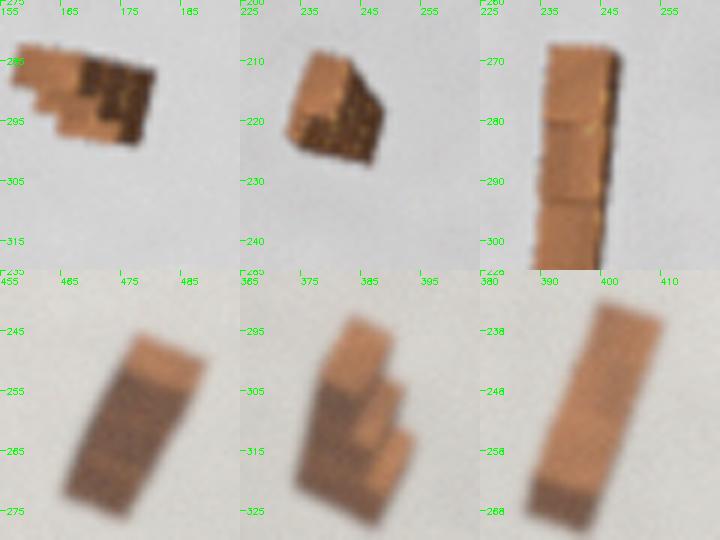

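View pics/c2.png

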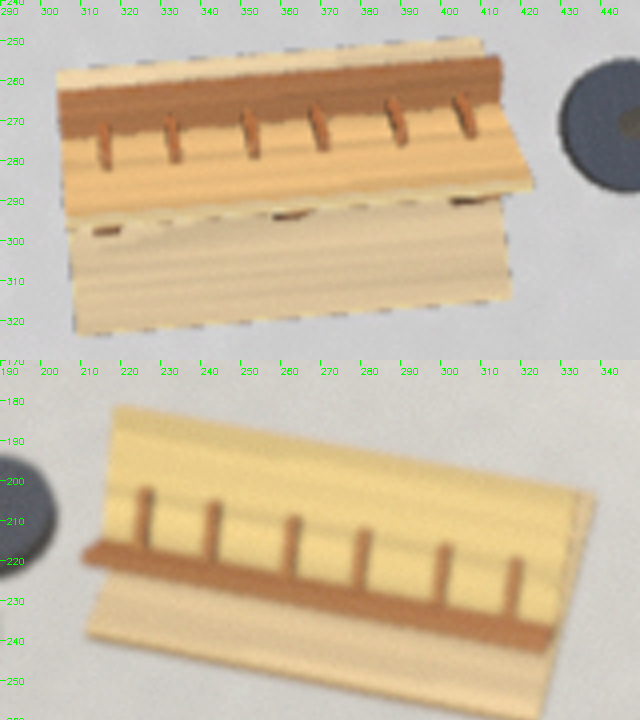

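Crops: B (top 158–181, 283–299) has its flat back facing away from the robot and its steps towards it. A (top 233–249, 208–228) has its steps towards +y. C (top 235–248, 267–306) has its thick end away from the robot. The six rack strips are clear in both views. Next I fit the model poses.

```bash
cat > fit.py <<'E'
from h import *
from scipy.optimize import least_squares,minimize
# rack: strip uphill ends s=30,n=10
t=np.array([[317,281],[334,280],[353.5,278.5],[371,276.5],[391,275.5],[408,273.5]])[::-1]
s=np.array([[226.5,202],[244,206],[264,210],[281,213.5],[302,217.5],[319,221]])
tb=np.array([[304.5,257.5],[411,249.5],[308,323.5],[417,314.5]]);sb=np.array([[211.5,239],[326,260]])
c50,s50=np.cos(np.radians(50)),np.sin(np.radians(50))
def lane(sx,y,n):return [-c50*sx+s50*n,y,s50*sx+c50*n]
S=np.array([lane(.03,y+d,.01) for y in(-.075,0,.075) for d in(-.0175,.0175)])
def W(p,Q):return R.from_euler('z',p[3]).apply(np.atleast_2d(Q))+[p[0],p[1],p[2]]
def f(p):
    B=np.array([[.07,.115,0],[.07,-.115,0],[-.07,.115,0],[-.07,-.115,0]])+[p[4],0,0]
    q=[p[0],p[1],.01,p[3]]
    return np.r_[(proj("top",W(p,S))-t).ravel(),(proj("scene",W(p,S))-s).ravel(),(proj("top",W(q,B))-tb).ravel(),(proj("scene",W(q,B[[1,0]]))-sb).ravel()]
r=least_squares(f,[.45,-.117,.035,0,0],loss="soft_l1");P=r.x
print("lane1",P[:3],"yaw",P[3],"baseoff",P[4],"rms",np.sqrt(np.mean(f(P)**2)),np.round(f(P),1))
np.save("rack.npy",P)
# corbels
K=4
def mesh():
    out=[]
    for a,b,h in((-.04,-.012,.014),(-.012,.014,.007),(.014,.04,0)):
        out.append(np.array([[x,y,z] for x in(a,b) for y in(-.011,.011) for z in(-.014,h)]))
    return out
M=mesh()
def pose(p,stand):
    x,y,z,yaw=p
    Rm=R.from_euler('z',yaw)*(R.from_euler('y',-90,degrees=True) if stand else R.identity())
    return Rm,np.array([x,y,z])
def cost(p,stand,masks):
    Rm,o=pose(p,stand);c=0
    for n,(m,x0,y0) in masks.items():
        im=np.zeros_like(m)
        for b in M:
            h=cv2.convexHull(((proj(n,Rm.apply(b)+o)-[x0,y0]+.5)*K*16-8).astype(np.int32));cv2.fillConvexPoly(im,h,255,shift=4)
        a=im>0;g=m>0;c+=1-(a&g).sum()/max((a|g).sum(),1)
    return c
def mask(n,u,v,w=26):
    x0,y0=u-w,v-w;im=C[n]["color"][y0:y0+2*w,x0:x0+2*w]
    im=cv2.resize(im,None,fx=K,fy=K,interpolation=cv2.INTER_CUBIC);hs=cv2.cvtColor(im,cv2.COLOR_BGR2HSV)
    m=((hs[...,1]>95)&((hs[...,0]<25)|(hs[...,0]>170))).astype(np.uint8)*255
    k,l,st,_=cv2.connectedComponentsWithStats(m);m=(l==1+np.argmax(st[1:,4])).astype(np.uint8)*255
    return m,x0,y0
if __name__=="__main__":
  for name,us,ut,stand,z in(("A",(385,310),(241,217),1,.04),("B",(478,260),(169,290),1,.04),("C",(400,252),(241,287),0,.014)):
    mk={"scene":mask("scene",*us),"top":mask("top",*ut)}
    x,y,_=onz("top",ut,z);res=[]
    for yaw in np.arange(-np.pi,np.pi,np.pi/8):
        r=minimize(cost,[x,y,z,yaw],args=(stand,mk),method="Nelder-Mead",options=dict(initial_simplex=np.array([x,y,z,yaw])+np.vstack([np.zeros(4),np.diag([.015,.015,.006,.3])]),maxiter=250))
        res.append((r.fun,r.x))
    res.sort(key=lambda q:q[0]);print(name)
    for q in res[:4]:print(round(q[0],3),np.round(q[1],4))
E
python3 fit.py
```

```text
lane1 [ 0.47404974 -0.11579067  0.02450697] yaw 0.052178836105782736 baseoff -0.025044059164280104 rms 0.7468701778698733 [-0.8  0.4 -0.9 -0.2 -0.4  0.3 -0.1 -0.4 -0.3 -0.4 -0.5 -0.1  0.5  0.8
  0.1  0.1 -0.2 -0.1  0.2 -0.3 -0.6 -0.4  0.2 -0.5 -0.5 -0.5 -0.5 -0.6
  0.8 -0.1  1.1  0.2 -1.2 -2.6 -2.1 -0.5]
A
0.51 [ 0.5964  0.1362  0.0389 -1.5612]
0.511 [ 0.5963  0.1361  0.0399 -1.5717]
0.512 [ 0.5967  0.1364  0.0381 -1.5692]
0.518 [ 0.595   0.1366  0.0391 -1.5958]
B
0.52 [ 0.4459  0.2797  0.0319 -0.2672]
0.521 [ 0.4452  0.2797  0.0331 -0.2642]
0.521 [ 0.445   0.2797  0.0331 -0.2669]
0.534 [ 0.445   0.2782  0.0383 -0.2617]
C
0.446 [0.452  0.1368 0.0047 3.0498]
0.447 [0.4525 0.1366 0.0048 3.0498]
0.453 [0.4535 0.1361 0.01   3.0719]
0.455 [ 0.4529  0.136   0.0125 -3.1994]
```

```bash
sed -i 's/lane(.03,y+d,.01)/lane(.03,y+d,.002)/' fit.py
python3 - <<'E'
import re
s=open('fit.py').read()
a=s.index("    m=((hs");b=s.index("    k,l,st,_")
s=s[:a]+"""    L=im.astype(float);r=L[...,2]/(L.sum(2)+1)
    m=((r>.395)&(L[...,0]<L[...,2]*.82)).astype(np.uint8)*255
"""+s[b:]
s=s.replace("    for q in res[:4]","""    p=res[0][1];Rm,o=pose(p,stand)
    for n,(m,x0,y0) in mk.items():
        v=cv2.resize(C[n]["color"][y0:y0+52,x0:x0+52],None,fx=K,fy=K,interpolation=cv2.INTER_CUBIC);v=cv2.convertScaleAbs(v,alpha=1.4)
        for b in M:cv2.polylines(v,[cv2.convexHull(((proj(n,Rm.apply(b)+o)-[x0,y0]+.5)*K).astype(np.int32))],1,(255,255,0),1)
        cs,_=cv2.findContours(m,0,2);cv2.drawContours(v,cs,-1,(0,0,255),1);tiles.append(v)
    for q in res[:3]""").replace('if __name__=="__main__":','if __name__=="__main__":\n  tiles=[]')
s+='  cv2.imwrite("pics/fit1.png",np.vstack([np.hstack(tiles[0::2]),np.hstack(tiles[1::2])]))\n'
open('fit.py','w').write(s)
E
python3 fit.py
```

```text
lane1 [ 0.48016975 -0.11547105  0.02964927] yaw 0.05217883787175386 baseoff -0.031172414546106773 rms 0.7468701683907472 [-0.8  0.4 -0.9 -0.2 -0.4  0.3 -0.1 -0.4 -0.3 -0.4 -0.5 -0.1  0.5  0.8
  0.1  0.1 -0.2 -0.1  0.2 -0.3 -0.6 -0.4  0.2 -0.5 -0.5 -0.5 -0.5 -0.6
  0.8 -0.1  1.1  0.2 -1.2 -2.6 -2.1 -0.5]
A
0.386 [ 0.5954  0.1361  0.0372 -1.6158]
0.388 [ 0.5958  0.1362  0.0389 -1.624 ]
0.396 [ 0.5965  0.136   0.0419 -1.6372]
B
0.369 [ 0.4462  0.279   0.0361 -0.2754]
0.375 [ 0.4453  0.2791  0.0367 -0.268 ]
0.376 [ 0.4459  0.2791  0.0378 -0.2807]
C
0.325 [ 0.4522  0.1361  0.0115 -3.229 ]
0.325 [0.4521 0.1363 0.0107 3.0479]
0.326 [0.4527 0.136  0.0113 3.0517]
```

View pics/fit1.png

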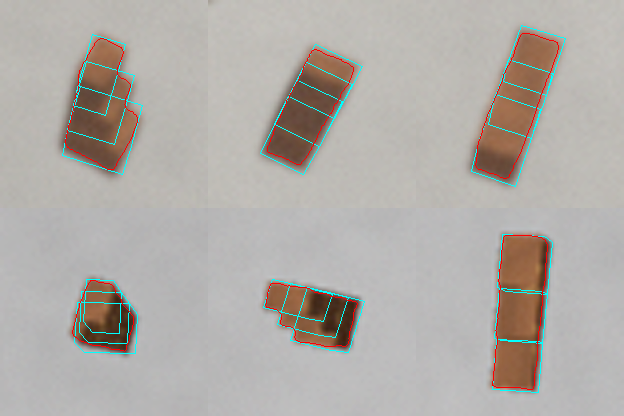

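Run:
```python
from h import *
import fit
# ledge foot line (top view) at z=.035 ; ledge outer-low edge at z=.047 ; board top edge z=.0856
for n,pts,z in(("top",[(306,274.5),(414,266)],.035),("top",[(304.5,262.5),(414,254)],.047),("top",[(306,294),(422,286.5)],.0856),("scene",[(210,220.5),(326,242.5)],.047),("scene",[(216,217),(328,236.5)],.035)):
    print(n,z,[np.round(onz(n,p,z),4) for p in pts])
for z in(.03,.035):
    f=lambda q:fit.f([q[0],q[1],z,q[2],q[3]])
    r=fit.least_squares(f,[.48,-.115,.05,-.03],loss="soft_l1");print(z,r.x,r.cost,np.round(f(r.x)[:24],1))
P=[*r.x[:2],.035,r.x[2]]
# lamp
for a,b in(((161,222),(427,164)),((160,140),(481,260)),((186,209),(447,271))):
  print(tri(a,b))
print(onz("top",(427,164),.228),onz("scene",(160,222),.228),onz("top",(447,271),.0),onz("scene",(186,209),0),onz("top",(481,260),.216),onz("scene",(160,140),.216))
from workcell import bot
```

```text
lane1 [ 0.48016975 -0.11547105  0.02964927] yaw 0.05217883787175386 baseoff -0.031172414546106773 rms 0.7468701683907472 [-0.8  0.4 -0.9 -0.2 -0.4  0.3 -0.1 -0.4 -0.3 -0.4 -0.5 -0.1  0.5  0.8
  0.1  0.1 -0.2 -0.1  0.2 -0.3 -0.6 -0.4  0.2 -0.5 -0.5 -0.5 -0.5 -0.6
  0.8 -0.1  1.1  0.2 -1.2 -2.6 -2.1 -0.5]
top 0.035 [array([ 0.4729, -0.0026,  0.035 ]), array([ 0.4852, -0.2279,  0.035 ])]
top 0.047 [array([ 4.965e-01, -3.000e-04,  4.700e-02]), array([ 0.5087, -0.2268,  0.047 ])]
top 0.0856 [array([ 0.4304, -0.003 ,  0.0856]), array([ 0.4392, -0.2297,  0.0856])]
scene 0.047 [array([ 0.5114, -0.2273,  0.047 ]), array([0.4972, 0.0008, 0.047 ])]
scene 0.035 [array([ 0.4934, -0.2247,  0.035 ]), array([ 0.476 , -0.0011,  0.035 ])]
0.03 [ 0.48024521 -0.11542212  0.05215891 -0.03125036] 7.094467069868692 [-0.8  0.4 -0.9 -0.3 -0.4  0.2 -0.1 -0.5 -0.3 -0.4 -0.5 -0.1  0.5  0.7
  0.1 -0.  -0.2 -0.2  0.2 -0.4 -0.6 -0.5  0.2 -0.5]
0.035 [ 0.48110968 -0.11477075  0.05287294 -0.03212404] 11.053816221532207 [-0.6 -0.3 -0.8 -1.  -0.5 -0.4 -0.2 -1.1 -0.5 -1.  -0.8 -0.7  0.2 -0.4
 -0.1 -1.1 -0.3 -1.3  0.2 -1.4 -0.5 -1.6  0.4 -1.6]
(array([ 0.63919313, -0.21662868,  0.22757828]), np.float64(3.688392853342449))
(array([ 0.47399429, -0.30360248,  0.20841686]), np.float64(0.47549543236384045))
(array([ 0.47559429, -0.30416079,  0.0074162 ]), np.float64(0.3298993445202492))
[ 0.63981091 -0.21833019  0.228     ] [ 0.63963488 -0.21581446  0.228     ] [ 0.47634287 -0.30653425  0.        ] [ 0.47115015 -0.30786087  0.        ] [ 0.47318961 -0.30098093  0.216     ] [ 0.47999283 -0.29810156  0.216     ]
```

```bash
cat > plan.py <<'E'
import numpy as np
from workcell import bot
u=np.array([.99862,.0525]);v=np.array([-.0525,.99862]);F1=np.array([.480,-.1155])
def state():
    o=bot.get_obs();q=o["tool_rot"]
    from scipy.spatial.transform import Rotation as R
    m=R.from_quat(q).as_matrix();return o["eef_pos"],np.degrees(np.arctan2(m[1,0],m[0,0])),m,o
def lane(k,x,y=0):return F1+(1-k)*.075*v+x*u+y*v
def plan(p,psi,wps,):
    """wps: (xyz, psi, opening, rows); prints rows"""
    p=np.array(p,float)
    for t,a,g,n in wps:
        t=np.array(t,float);d=(t-p)/n;da=(a-psi)/n;out=[]
        for i in range(n):
            c,s=np.cos(np.radians(psi)),np.sin(np.radians(psi))
            l=np.array([d[0]*c+d[1]*s,d[0]*s-d[1]*c,-d[2]])/.06
            out.append([g,*np.round(l,2),round(-da,1)]);psi+=da
        p=t;print(f"-- to {np.round(t,3)} {a}: max {np.abs([o[1:4] for o in out]).max()}")
        print(", ".join(str([float(z) for z in o])[1:-1] for o in out))
def show():
    p,psi,m,o=state();print(round(o["clock"],2),"tcp",np.round(p,4),"psi",round(psi,1),"tilt",np.round(m[:2,2],3),"q",np.round(np.degrees(o["joint_pos"]),0),"F",np.round(o["ft_force"],1),"w",round(o["grip_width"],4))
    return p,psi
E
python3 - <<'E'
from plan import *
p,a=show()
plan(p,a,[((.39,-.165,.22),-30,.7,6),((.596,.133,.17),-2.8,.7,7)])
E
```

```text
0.1 tcp [ 0.1861 -0.4635  0.2305] psi -68.1 tilt [-0.001  0.002] q [-68.  14.   0.  77.  -0.  90.] F [-0.5  0.1 -0.5] w 0.0853
-- to [ 0.39  -0.165  0.22 ] -30: max 1.0
0.7, -0.56, -0.83, 0.03, -6.4, 0.7, -0.46, -0.89, 0.03, -6.4, 0.7, -0.36, -0.94, 0.03, -6.4, 0.7, -0.26, -0.97, 0.03, -6.4, 0.7, -0.15, -0.99, 0.03, -6.4, 0.7, -0.04, -1.0, 0.03, -6.4
-- to [0.596 0.133 0.17 ] -2.8: max 0.86
0.7, 0.07, -0.86, 0.12, -3.9, 0.7, 0.13, -0.85, 0.12, -3.9, 0.7, 0.19, -0.84, 0.12, -3.9, 0.7, 0.24, -0.83, 0.12, -3.9, 0.7, 0.3, -0.81, 0.12, -3.9, 0.7, 0.35, -0.79, 0.12, -3.9, 0.7, 0.4, -0.76, 0.12, -3.9
```

play_rows --deltas '[0.7,-0.56,-0.83,0.03,-6.4,0.7,-0.46,-0.89,0.03,-6.4,0.7,-0.36,-0.94,0.03,-6.4,0.7,-0.26,-0.97,0.03,-6.4,0.7,-0.15,-0.99,0.03,-6.4,0.7,-0.04,-1.0,0.03,-6.4,0.7,0.07,-0.86,0.12,-3.9,0.7,0.13,-0.85,0.12,-3.9,0.7,0.19,-0.84,0.12,-3.9,0.7,0.24,-0.83,0.12,-3.9,0.7,0.3,-0.81,0.12,-3.9]'

```text
clock: 1.48
eef_pos: [0.5355, 0.0665, 0.1797]
tool_rot: [0.997, -0.077, -0.001, -0.001]
ft_force: [0.4, -1.2, -0.2]
grip_width: 0.0595
```

Run:
```python
from plan import *
p,a=show()
plan(p,a,[((.596,.133,.13),-2.8,.7,5),((.596,.133,.043),-2.8,.7,4),((.596,.133,.043),-2.8,0,3)])
```

```text
1.48 tcp [0.5355 0.0665 0.1797] psi -8.8 tilt [-0.002  0.002] q [  7.  20.   1.  71.   0. 106.] F [ 0.4 -1.2 -0.2] w 0.0595
-- to [0.596 0.133 0.13 ] -2.8: max 0.25
0.7, 0.17, -0.25, 0.17, -1.2, 0.7, 0.17, -0.25, 0.17, -1.2, 0.7, 0.18, -0.24, 0.17, -1.2, 0.7, 0.18, -0.24, 0.17, -1.2, 0.7, 0.19, -0.24, 0.17, -1.2
-- to [0.596 0.133 0.043] -2.8: max 0.36
0.7, 0.0, -0.0, 0.36, 0.0, 0.7, 0.0, -0.0, 0.36, 0.0, 0.7, 0.0, -0.0, 0.36, 0.0, 0.7, 0.0, -0.0, 0.36, 0.0
-- to [0.596 0.133 0.043] -2.8: max 0.0
0.0, 0.0, -0.0, -0.0, 0.0, 0.0, 0.0, -0.0, -0.0, 0.0, 0.0, 0.0, -0.0, -0.0, 0.0
```

play_rows --deltas '[0.7,0.17,-0.25,0.17,-1.2,0.7,0.17,-0.25,0.17,-1.2,0.7,0.18,-0.24,0.17,-1.2,0.7,0.18,-0.24,0.17,-1.2,0.7,0.19,-0.24,0.17,-1.2,0.7,0,0,0,0]'

```text
clock: 2.22
eef_pos: [0.5986, 0.1367, 0.1226]
tool_rot: [1.0, -0.022, -0.004, 0.0]
ft_force: [-0.3, 0.2, 0.3]
grip_width: 0.0599
```

Run:
```python
from plan import *
p,a=show()
plan(p,a,[((.596,.133,.043),-2.8,.7,3)])
```

```text
2.23 tcp [0.5986 0.1367 0.1226] psi -2.5 tilt [-0.007  0.   ] q [ 13.  31.   9.  69.   0. 105.] F [-0.3  0.2  0.3] w 0.0599
-- to [0.596 0.133 0.043] -2.8: max 0.44
0.7, -0.01, 0.02, 0.44, 0.1, 0.7, -0.01, 0.02, 0.44, 0.1, 0.7, -0.01, 0.02, 0.44, 0.1
```

play_rows --deltas '[0.7,-0.02,0.03,0.44,0.1,0.7,-0.01,0.02,0.44,0.1,0.7,-0.01,0.01,0.4,0,0.7,0,0,0,0,0,0,0,0,0,0,0,0,0,0,0,0,0,0,0,0,0,0,0,0]'

```text
clock: 3.22
eef_pos: [0.5984, 0.1302, 0.0506]
tool_rot: [1.0, -0.026, 0.001, -0.0]
ft_force: [0.7, 0.6, 0.1]
grip_width: 0.022
```

Run:
```python
from plan import *
p,a=show()
x=lane(2,.004);print(x)
plan(p,a,[((.596,.133,.16),-2.8,0,3),((.51,-.10,.165),-75,0,7),((*lane(2,.011),.15),-87,0,4)])
```

```text
3.23 tcp [0.5984 0.1302 0.0506] psi -3.0 tilt [0.001 0.   ] q [ 12.  34.   2.  59.   0. 105.] F [0.7 0.6 0.1] w 0.022
[ 0.48793198 -0.1901865 ]
-- to [0.596 0.133 0.16 ] -2.8: max 0.61
0.0, -0.01, -0.01, -0.61, -0.1, 0.0, -0.01, -0.02, -0.61, -0.1, 0.0, -0.01, -0.02, -0.61, -0.1
-- to [ 0.51  -0.1    0.165] -75: max 0.59
0.0, -0.18, 0.56, -0.01, 10.3, 0.0, -0.07, 0.59, -0.01, 10.3, 0.0, 0.03, 0.59, -0.01, 10.3, 0.0, 0.14, 0.58, -0.01, 10.3, 0.0, 0.24, 0.54, -0.01, 10.3, 0.0, 0.33, 0.49, -0.01, 10.3, 0.0, 0.41, 0.42, -0.01, 10.3
-- to [ 0.495 -0.19   0.15 ] -87: max 0.37
0.0, 0.35, 0.16, 0.06, 3.0, 0.0, 0.35, 0.14, 0.06, 3.0, 0.0, 0.36, 0.12, 0.06, 3.0, 0.0, 0.37, 0.1, 0.06, 3.0
```

play_rows --deltas '[0,-0.01,-0.01,-0.6,0,0,-0.01,-0.02,-0.6,0,0,-0.01,-0.02,-0.6,0,0,-0.18,0.56,-0.01,10.3,0,-0.07,0.59,-0.01,10.3,0,0.03,0.59,-0.01,10.3,0,0.14,0.58,-0.01,10.3,0,0.24,0.54,-0.01,10.3,0,0.33,0.49,-0.01,10.3,0,0.41,0.42,-0.01,10.3,0,0.35,0.16,0,3,0,0,0,0,0]'

```text
clock: 4.72
eef_pos: [0.5005, -0.1267, 0.1696]
tool_rot: [0.764, -0.645, 0.004, -0.003]
ft_force: [-0.5, 0.5, 0.1]
grip_width: 0.0222
```

Run:
```python
from plan import *
p,a=show()
plan(p,a,[((*lane(2,.011),.14),-87,0,4)])
```

```text
4.72 tcp [ 0.5005 -0.1267  0.1696] psi -80.4 tilt [ 0.009 -0.   ] q [-14.  17.  -4.  68.   0. 156.] F [-0.5  0.5  0.1] w 0.0222
-- to [ 0.495 -0.19   0.14 ] -87: max 0.26
0.0, 0.26, 0.07, 0.12, 1.7, 0.0, 0.26, 0.06, 0.12, 1.7, 0.0, 0.26, 0.05, 0.12, 1.7, 0.0, 0.26, 0.04, 0.12, 1.7
```

play_rows --deltas '[0,0.26,0.07,0.12,1.7,0,0.26,0.06,0.12,1.7,0,0.26,0.05,0.12,1.7,0,0.2,0.02,0.12,1.2,0,0,0,0,0]'

```text
clock: 5.35
eef_pos: [0.4963, -0.1891, 0.1379]
tool_rot: [0.726, -0.688, 0.003, -0.003]
ft_force: [0.3, -0.6, 0.0]
grip_width: 0.0213
```

Run:
```python
from plan import *
from workcell import vision
import h
p,a=show()
plan(p,a,[((*lane(2,.011),.115),-87,0,2)])
C=vision.camera("top");D=vision.camera("scene");h.C={"top":C,"scene":D}
h.cv2.imwrite("pics/l2.png",h.np.hstack([h.crop("top",340,215,90,100,4),h.crop("scene",180,150,90,100,4)]))
```

```text
5.35 tcp [ 0.4963 -0.1891  0.1379] psi -86.9 tilt [0.008 0.   ] q [-21.  20.  -5.  64.   0. 156.] F [ 0.3 -0.6  0. ] w 0.0213
-- to [ 0.495 -0.19   0.115] -87: max 0.19
0.0, 0.01, 0.01, 0.19, 0.0, 0.0, 0.01, 0.01, 0.19, 0.0
```

View pics/l2.png

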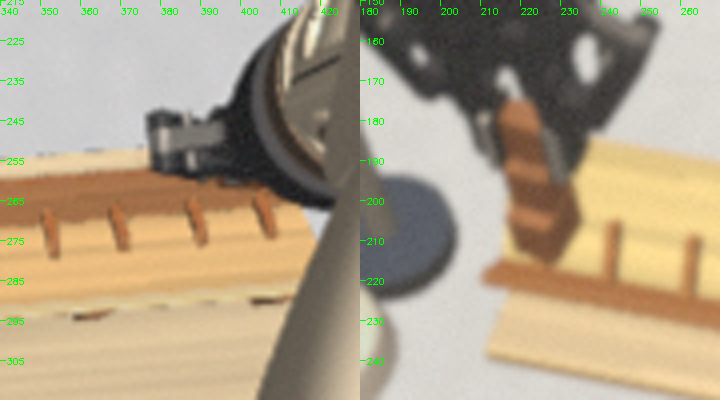

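Scene crop: the corbel is upright with its steps towards the camera (214–233, 175–215), over lane 2. Lowering it to the ledge.

play_rows --deltas '[0,0.01,0.01,0.2,0,0,0.01,0.01,0.2,0,0,0,0,0.1,0,0,0,0,0.06,0,0,0,0,0,0]'

```text
clock: 6.08
eef_pos: [0.4959, -0.1883, 0.1027]
tool_rot: [0.727, -0.686, 0.003, -0.003]
ft_force: [-1.0, -0.8, -0.4]
grip_width: 0.0216
```

Run:
```python
from plan import *
p,a=show()
d=p[:2]-F1+.075*v; print("rackx",d@u,"rack y",d@v)
```

```text
6.08 tcp [ 0.4959 -0.1883  0.1027] psi -86.7 tilt [0.009 0.001] q [-21.  22.  -8.  59.   0. 156.] F [-1.  -0.8 -0.4] w 0.0216
rackx 0.012088852797424304 rack y 0.0014813882633587653
```

play_rows --deltas '[0,0.03,0.03,0.06,0.2,0,0,0,0.06,0,0,0,0,0,0]'

```text
clock: 6.45
eef_pos: [0.4961, -0.191, 0.1004]
tool_rot: [0.726, -0.688, 0.006, -0.005]
ft_force: [-0.1, 0.0, -0.7]
grip_width: 0.0211
```

play_rows --deltas '[0,0,0.02,0.08,0,0,0,0,0.08,0,0,0,0,0,0]'

```text
clock: 6.82
eef_pos: [0.4979, -0.1917, 0.1005]
tool_rot: [0.726, -0.688, 0.011, -0.008]
ft_force: [0.3, 0.4, -0.2]
grip_width: 0.0211
```

play_rows --deltas '[0,0,0.2,0.03,0,0,0,0.2,0.03,0,0,0,0.2,0.03,0,0,0,0,0,0]'

```text
clock: 7.32
eef_pos: [0.4683, -0.1946, 0.0972]
tool_rot: [0.726, -0.687, 0.018, -0.014]
ft_force: [-0.7, 0.1, 0.4]
grip_width: 0.0211
```

Run:
```python
from plan import *
from workcell import vision
import h
p,a=show()
d=p[:2]-F1+.075*v; print("rackx",d@u,"rack y",d@v)
h.C={"top":vision.camera("top"),"scene":vision.camera("scene")}
h.cv2.imwrite("pics/l2b.png",h.np.hstack([h.crop("scene",180,150,90,100,6)]))
```

```text
7.33 tcp [ 0.4683 -0.1946  0.0972] psi -86.8 tilt [ 0.047 -0.004] q [-23.  19. -15.  54.   1. 154.] F [-0.7  0.1  0.4] w 0.0211
rackx -0.015809358342346893 rack y -0.0033446294234700806
```

View pics/l2b.png

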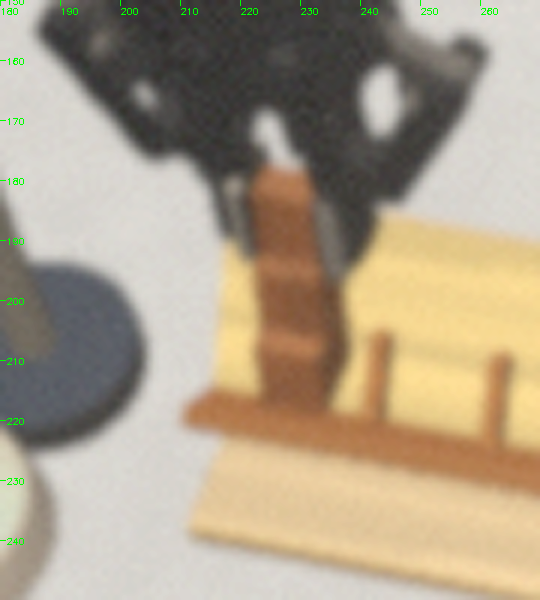

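```bash
cat > lp.py <<'E'
from h import *
P=[.480,-.1155,.035,.0525]
c50,s50=np.cos(np.radians(50)),np.sin(np.radians(50))
def LW(k,s,y,n):
    Q=np.array([-c50*s+s50*n,y+(1-k)*.075,s50*s+c50*n]);return R.from_euler('z',P[3]).apply(Q)+P[:3]
E
python3 - <<'E'
from lp import *
for n in(0,28):print(n,[np.round(proj("scene",LW(2,.0,y/1e3,n/1e3))[0],1) for y in(-11,11)],[np.round(proj("scene",LW(2,.028,y/1e3,n/1e3))[0],1) for y in(-11,11)])
# vertical corbel at grasp
for ry in(-3.3,0):
  for rx,z in((12,52),(0,45)):
    print(ry,rx,z,[np.round(proj("scene",np.r_[R.from_euler('z',.0525).apply([rx/1e3,-.075+(ry+y)/1e3,0])[:2]+P[:2],z/1e3])[0],1) for y in(-11,11)])
E
```

```text
0 [array([228.7, 216.1]), array([239.4, 218.2])] [array([230. , 202.4]), array([240.8, 204.5])]
28 [array([223.6, 219.7]), array([234.6, 221.9])] [array([224.9, 205.7]), array([235.9, 207.8])]
-3.3 12 52 [array([223.7, 215.7]), array([234.6, 217.9])]
-3.3 0 45 [array([226.3, 212.9]), array([237.1, 215. ])]
0 12 52 [array([225.3, 216.1]), array([236.2, 218.2])]
0 0 45 [array([227.9, 213.2]), array([238.7, 215.3])]
```

play_rows --deltas '[0,-0.05,0.15,0.06,0,0,0,0.15,0.06,0,0.3,0,0,0,0,0.33,0,0,0,0,0.33,0,0,0,0]'

```text
clock: 8.05
eef_pos: [0.4559, -0.1946, 0.0914]
tool_rot: [0.726, -0.687, 0.023, -0.017]
ft_force: [-0.7, -1.2, -0.0]
grip_width: 0.0281
```

Run:
```python
from plan import *
from workcell import vision
import h
p,a=show()
d=p[:2]-F1+.075*v; print("rackx",d@u,"rack y",d@v)
h.C={"top":vision.camera("top"),"scene":vision.camera("scene")}
h.cv2.imwrite("pics/l2c.png",h.np.hstack([h.crop("scene",180,150,90,100,6)]))
```

```text
8.05 tcp [ 0.4559 -0.1946  0.0914] psi -86.8 tilt [ 0.057 -0.008] q [-24.  17. -17.  52.   1. 153.] F [-0.7 -1.2 -0. ] w 0.0281
rackx -0.028217993621508893 rack y -0.002715006082694098
```

View pics/l2c.png

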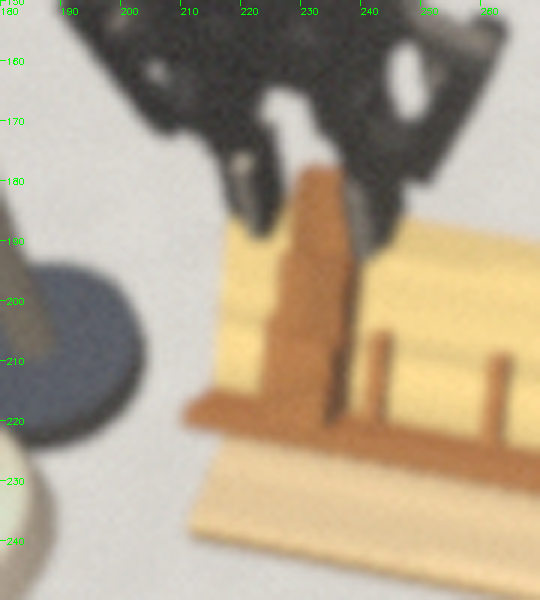

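Run:
```python
from plan import *
p,a=show()
plan(p,a,[((.456,-.193,.16),-86.8,.36,2),((.464,.0,.16),10,.6,10),((.4643,.1349,.09),84.8,.6,8)])
```

```text
8.15 tcp [ 0.4562 -0.1946  0.0916] psi -86.8 tilt [ 0.057 -0.008] q [-24.  17. -17.  52.   1. 153.] F [-0.2  0.1  0.1] w 0.0285
-- to [ 0.456 -0.193  0.16 ] -86.8: max 0.57
0.36, -0.01, 0.0, -0.57, -0.0, 0.36, -0.01, 0.0, -0.57, -0.0
-- to [0.464 0.    0.16 ] 10: max 0.32
0.6, -0.32, -0.03, -0.0, -9.7, 0.6, -0.31, -0.08, -0.0, -9.7, 0.6, -0.29, -0.14, -0.0, -9.7, 0.6, -0.26, -0.18, -0.0, -9.7, 0.6, -0.23, -0.22, -0.0, -9.7, 0.6, -0.19, -0.26, -0.0, -9.7, 0.6, -0.14, -0.29, -0.0, -9.7, 0.6, -0.09, -0.31, -0.0, -9.7, 0.6, -0.04, -0.32, -0.0, -9.7, 0.6, 0.02, -0.32, -0.0, -9.7
-- to [0.464 0.135 0.09 ] 84.8: max 0.28
0.6, 0.05, -0.28, 0.15, -9.4, 0.6, 0.09, -0.26, 0.15, -9.4, 0.6, 0.14, -0.25, 0.15, -9.4, 0.6, 0.17, -0.22, 0.15, -9.4, 0.6, 0.21, -0.19, 0.15, -9.4, 0.6, 0.24, -0.15, 0.15, -9.4, 0.6, 0.26, -0.11, 0.15, -9.4, 0.6, 0.27, -0.07, 0.15, -9.4
```

play_rows --deltas '[0.36,-0.01,0,-0.57,0,0.36,-0.01,0,-0.57,0,0.6,-0.32,-0.03,0,-9.7,0.6,-0.31,-0.08,0,-9.7,0.6,-0.29,-0.14,0,-9.7,0.6,-0.26,-0.18,0,-9.7,0.6,-0.23,-0.22,0,-9.7,0.6,-0.19,-0.26,0,-9.7,0.6,-0.14,-0.29,0,-9.7,0.6,-0.09,-0.31,0,-9.7,0.6,-0.04,-0.32,0,-9.7,0.6,0.02,-0.32,0,-9.7]'

```text
clock: 9.65
eef_pos: [0.452, 0.004, 0.1562]
tool_rot: [0.993, 0.115, 0.022, 0.007]
ft_force: [0.0, 0.0, -0.8]
grip_width: 0.0514
```

play_rows --deltas '[0.6,0.05,-0.28,0.15,-9.4,0.6,0.09,-0.26,0.15,-9.4,0.6,0.14,-0.25,0.15,-9.4,0.6,0.17,-0.22,0.15,-9.4,0.6,0.21,-0.19,0.15,-9.4,0.6,0.24,-0.15,0.15,-9.4,0.6,0.26,-0.11,0.15,-9.4,0.6,0,0,0,0]'

```text
clock: 10.65
eef_pos: [0.4444, 0.1252, 0.0875]
tool_rot: [0.759, 0.651, 0.011, 0.017]
ft_force: [0.8, -0.5, -0.2]
grip_width: 0.0509
```

```bash
cat > chk.py <<'E'
# fit a corbel's pose freely near its home pose in lane k, by image edges (gradient of model edges) in both views
from lp import *
from scipy.optimize import minimize
from workcell import vision
def expect(k):
    for nm,pts in(("nose end back",[(80,y,0) for y in(-11,11)]),("nose end step",[(80,y,14) for y in(-11,11)]),("thick step edge",[(28,y,28) for y in(-11,11)])):
        for cam in("scene","top"):print(nm,cam,[np.round(proj(cam,LW(k,s/1e3,y/1e3,n/1e3))[0],1) for s,y,n in pts])
E
python3 - <<'E'
from plan import *
from workcell import vision
import lp,h
p,a=show()
plan(p,a,[((.4643,.1349,.07),84.8,.6,3),((.4643,.1349,.012),84.8,.6,4)])
h.C.update({"top":vision.camera("top"),"scene":vision.camera("scene")})
t=h.crop("top",375,240,60,70,7);s=h.crop("scene",195,165,54,70,7)
def outline(im,n,x0,y0,k):
    for a,b,t in((0,28,28),(28,54,21),(54,80,14)):
        for q in([(a,-11,t),(a,11,t),(b,11,t),(b,-11,t)],):
            pts=h.np.array([h.proj(n,lp.LW(k,S/1e3,Y/1e3,N/1e3))[0] for S,Y,N in q])
            h.cv2.polylines(im,[((pts-[x0,y0]+.5)*7).astype(int)],1,(255,255,0),1)
outline(t,"top",375,240,2);outline(s,"scene",195,165,2)
h.cv2.imwrite("pics/l2d.png",h.np.hstack([t,s]))
E
```

```text
10.65 tcp [0.4444 0.1252 0.0875] psi 81.3 tilt [ 0.039 -0.012] q [ 17.  15. -21.  52.  -1.  25.] F [ 0.8 -0.5 -0.2] w 0.0509
-- to [0.464 0.135 0.07 ] 84.8: max 0.1
0.6, 0.07, 0.1, 0.1, -1.2, 0.6, 0.07, 0.1, 0.1, -1.2, 0.6, 0.07, 0.1, 0.1, -1.2
-- to [0.464 0.135 0.012] 84.8: max 0.24
0.6, 0.0, 0.0, 0.24, -0.0, 0.6, 0.0, 0.0, 0.24, -0.0, 0.6, 0.0, 0.0, 0.24, -0.0, 0.6, 0.0, 0.0, 0.24, -0.0
```

View pics/l2d.png

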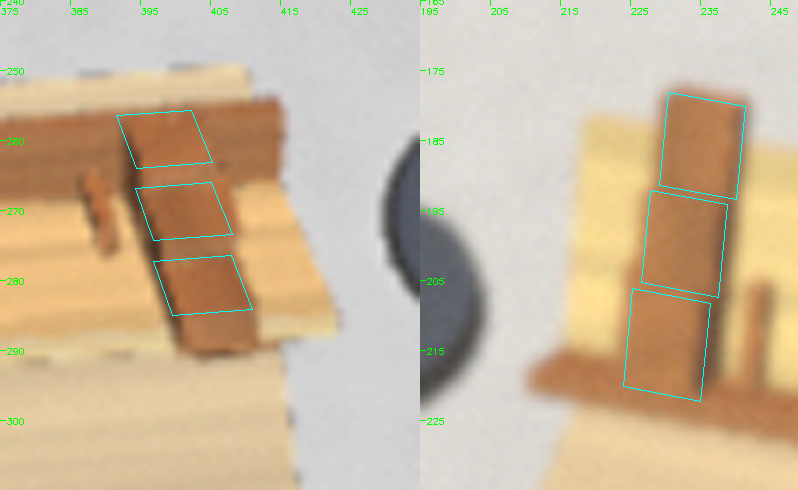

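Lane 2: the model outline drawn at the home pose matches the corbel in both views within about 1 px (thick end behind the ledge, nose at top (405,290)). Next is C.

play_rows --deltas '[0.6,0.07,0.1,0.1,-1.2,0.6,0.07,0.1,0.1,-1.2,0.6,0.07,0.1,0.1,-1.2,0.6,0,0,0,0]'

```text
clock: 11.25
eef_pos: [0.4681, 0.1336, 0.0706]
tool_rot: [0.739, 0.673, 0.012, 0.019]
ft_force: [1.5, 0.7, -0.6]
grip_width: 0.0511
```

Run:
```python
from plan import *
p,a=show()
plan(p,a,[((.4643,.1349,.012),84.8,.6,3)])
```

```text
11.25 tcp [0.4681 0.1336 0.0706] psi 84.6 tilt [ 0.043 -0.012] q [ 17.  19. -19.  50.  -1.  22.] F [ 1.5  0.7 -0.6] w 0.0511
-- to [0.464 0.135 0.012] 84.8: max 0.33
0.6, 0.01, -0.02, 0.33, -0.1, 0.6, 0.01, -0.02, 0.33, -0.1, 0.6, 0.01, -0.02, 0.33, -0.1
```

play_rows --deltas '[0.6,0.01,-0.04,0.33,-0.1,0.6,0.01,-0.03,0.33,-0.1,0.6,0.01,-0.03,0.3,0,0.6,0,0,0,0,0,0,0,0,0,0,0,0,0,0,0,0,0,0,0,0,0,0,0,0]'

```text
clock: 12.25
eef_pos: [0.4671, 0.1356, 0.0142]
tool_rot: [0.738, 0.674, 0.014, 0.02]
ft_force: [1.0, 0.5, -0.4]
grip_width: 0.0203
```

Run:
```python
from plan import *
p,a=show()
T=lane(0,.0)
plan(p,a,[((p[0],p[1],.13),a,0,3),((*lane(0,.01),.15),93,0,5)])
```

```text
12.25 tcp [0.4671 0.1356 0.0142] psi 84.8 tilt [ 0.047 -0.011] q [ 17.  23. -23.  42.  -1.  22.] F [ 1.   0.5 -0.4] w 0.0203
-- to [0.467 0.136 0.13 ] 84.78202684418021: max 0.64
0.0, 0.0, 0.0, -0.64, -0.0, 0.0, 0.0, 0.0, -0.64, -0.0, 0.0, 0.0, 0.0, -0.64, -0.0
-- to [ 0.486 -0.04   0.15 ] 93: max 0.59
0.0, -0.58, 0.12, -0.07, -1.6, 0.0, -0.58, 0.1, -0.07, -1.6, 0.0, -0.58, 0.08, -0.07, -1.6, 0.0, -0.59, 0.07, -0.07, -1.6, 0.0, -0.59, 0.05, -0.07, -1.6
```

play_rows --deltas '[0,0,0,-0.64,0,0,0,0,-0.64,0,0,0,0,-0.64,0,0,-0.58,0.12,-0.07,-1.6,0,-0.58,0.1,-0.07,-1.6,0,-0.58,0.08,-0.07,-1.6,0,-0.59,0.07,-0.07,-1.6,0,-0.5,0,-0.07,-1.6,0,0,0,0,0]'

```text
clock: 13.38
eef_pos: [0.4784, -0.0381, 0.1592]
tool_rot: [0.687, 0.726, 0.014, 0.023]
ft_force: [0.7, 0.7, -0.1]
grip_width: 0.0202
```

Run:
```python
from plan import *
p,a=show()
d=p[:2]-lane(0,0); print("rackx",d@u,"rack y",d@v)
plan(p,a,[((*lane(0,.0),.115),93,0,3)])
```

```text
13.38 tcp [ 0.4784 -0.0381  0.1592] psi 93.2 tilt [ 0.052 -0.011] q [ -4.  12. -13.  62.  -0.  -8.] F [ 0.7  0.7 -0.1] w 0.0202
rackx 0.0024222068466549086 rack y 0.0023733885069692263
-- to [ 0.476 -0.041  0.115] 93: max 0.25
0.0, -0.01, -0.01, 0.25, 0.1, 0.0, -0.01, -0.01, 0.25, 0.1, 0.0, -0.01, -0.01, 0.25, 0.1
```

play_rows --deltas '[0,-0.02,-0.01,0.25,0.1,0,-0.02,-0.01,0.25,0,0,-0.01,-0.01,0.25,0,0,0,0,0,0]'

```text
clock: 13.88
eef_pos: [0.4788, -0.0393, 0.1132]
tool_rot: [0.687, 0.726, 0.015, 0.022]
ft_force: [0.3, -0.1, -0.9]
grip_width: 0.0209
```

Run:
```python
from plan import *
p,a=show()
d=p[:2]-lane(0,0); print("rackx",d@u,"rack y",d@v)
```

```text
13.88 tcp [ 0.4788 -0.0393  0.1132] psi 93.1 tilt [ 0.052 -0.009] q [ -5.  14. -18.  55.  -0.  -8.] F [ 0.3 -0.1 -0.9] w 0.0209
rackx 0.002801539400590272 rack y 0.001134513913972065
```

play_rows --deltas '[0,-0.01,-0.02,0.2,0,0,0,-0.02,0.2,0,0,0,-0.01,0.2,0,0,0,-0.01,0.2,0]'

```text
clock: 14.38
eef_pos: [0.4885, -0.0398, 0.0712]
tool_rot: [0.686, 0.726, 0.022, 0.031]
ft_force: [0.9, -0.7, 10.2]
grip_width: 0.02
```

Run:
```python
from plan import *
p,a=show()
d=p[:2]-lane(0,0); print("rackx",d@u,"rack y",d@v)
```

```text
14.38 tcp [ 0.4885 -0.0398  0.0712] psi 93.2 tilt [ 0.075 -0.01 ] q [ -5.  17. -21.  47.  -0.  -8.] F [ 0.9 -0.7 10.2] w 0.02
rackx 0.012417371436277495 rack y 0.0001840466707931677
```

play_rows --deltas '[0,0,-0.05,-0.25,0,0,0,-0.12,0,0,0,0,-0.12,0,0,0,0,0,0,0]'

```text
clock: 14.88
eef_pos: [0.4676, -0.0402, 0.0848]
tool_rot: [0.686, 0.726, 0.022, 0.03]
ft_force: [-0.3, -0.4, -1.5]
grip_width: 0.0202
```

Run:
```python
from plan import *
from workcell import vision
import h
p,a=show()
d=p[:2]-lane(0,0); print("rackx",d@u,"rack y",d@v)
h.C.update({"top":vision.camera("top"),"scene":vision.camera("scene")})
h.cv2.imwrite("pics/l0a.png",h.crop("scene",265,165,90,85,7))
```

```text
14.88 tcp [ 0.4676 -0.0402  0.0848] psi 93.2 tilt [ 0.074 -0.01 ] q [ -5.  14. -23.  49.  -0.  -8.] F [-0.3 -0.4 -1.5] w 0.0202
rackx -0.008438810138692968 rack y 0.0007989178535469653
```

View pics/l0a.png

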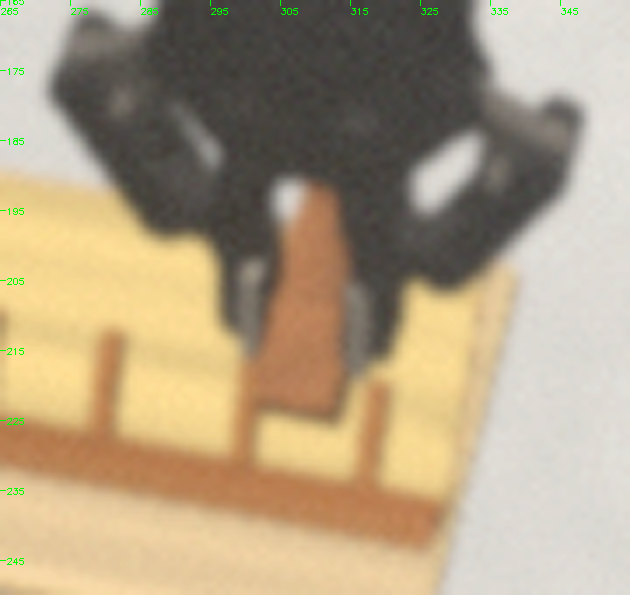

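Scene crop: C has pivoted to the slope in the grip and lies between lane 0's strips (300–313, 222), just above the ledge (y≈230). Sliding it down and releasing.

play_rows --deltas '[0,0,0.05,0.13,0,0,0,0.05,0.13,0,0,0,0,0,0,0.3,0,0,0,0,0.34,0,0,0,0,0.34,0,0,0,0]'

```text
clock: 15.72
eef_pos: [0.4815, -0.0404, 0.0716]
tool_rot: [0.686, 0.726, 0.025, 0.034]
ft_force: [0.1, -0.1, -0.1]
grip_width: 0.0288
```

Run:
```python
from plan import *
p,a=show()
d=p[:2]-lane(0,0); print("rackx",d@u,"rack y",d@v)
plan(p,a,[((p[0]+.005,p[1],.15),93,.34,2),((.44,.13,.16),80,.7,4),((.4455,.279,.13),74.4,.7,4)])
```

```text
15.72 tcp [ 0.4815 -0.0404  0.0716] psi 93.2 tilt [ 0.084 -0.01 ] q [ -5.  16. -22.  46.  -0.  -8.] F [ 0.1 -0.1 -0.1] w 0.0288
rackx 0.00548944322848043 rack y -8.122417967262104e-05
-- to [ 0.487 -0.04   0.15 ] 93: max 0.65
0.34, -0.0, 0.04, -0.65, 0.1, 0.34, -0.0, 0.04, -0.65, 0.1
-- to [0.44 0.13 0.16] 80: max 0.72
0.7, 0.72, -0.16, -0.04, 3.2, 0.7, 0.71, -0.2, -0.04, 3.2, 0.7, 0.7, -0.24, -0.04, 3.2, 0.7, 0.68, -0.28, -0.04, 3.2
-- to [0.446 0.279 0.13 ] 74.4: max 0.62
0.7, 0.62, -0.09, 0.12, 1.4, 0.7, 0.61, -0.1, 0.12, 1.4, 0.7, 0.61, -0.12, 0.12, 1.4, 0.7, 0.61, -0.13, 0.12, 1.4
```

```bash
python3 - <<'E'
s=open('plan.py').read()
s=s.replace("    p=np.array(p,float)\n","    p=np.array(p,float);m=state()[2]\n    from scipy.spatial.transform import Rotation as R\n")
a=s.index("            c,s=");b=s.index("            out.append")
s=s[:a]+"            l=m.T@d/.06\n            m=m@R.from_euler('z',-da,degrees=True).as_matrix()\n"+s[b:]
open('plan.py','w').write(s)
E
python3 - <<'E'
from plan import *
p,a=show()
plan(p,a,[((p[0]+.005,p[1],.15),93,.34,2),((.44,.13,.16),80,.7,4),((.4484,.278,.13),74.4,.7,4)])
E
```

```text
15.72 tcp [ 0.4815 -0.0404  0.0716] psi 93.2 tilt [ 0.084 -0.01 ] q [ -5.  16. -22.  46.  -0.  -8.] F [ 0.1 -0.1 -0.1] w 0.0288
-- to [ 0.487 -0.04   0.15 ] 93: max 0.65
0.34, -0.01, 0.1, -0.65, 0.1, 0.34, -0.01, 0.1, -0.65, 0.1
-- to [0.44 0.13 0.16] 80: max 0.72
0.7, 0.72, -0.15, -0.07, 3.2, 0.7, 0.71, -0.19, -0.07, 3.2, 0.7, 0.7, -0.23, -0.07, 3.2, 0.7, 0.68, -0.27, -0.07, 3.2
-- to [0.448 0.278 0.13 ] 74.4: max 0.61
0.7, 0.61, -0.08, 0.12, 1.4, 0.7, 0.61, -0.1, 0.12, 1.4, 0.7, 0.61, -0.11, 0.12, 1.4, 0.7, 0.61, -0.13, 0.12, 1.4
```

play_rows --deltas '[0.34,-0.01,0.1,-0.65,0.1,0.34,-0.01,0.1,-0.65,0.1,0.7,0.72,-0.15,-0.07,3.2,0.7,0.71,-0.19,-0.07,3.2,0.7,0.7,-0.23,-0.07,3.2,0.7,0.68,-0.27,-0.07,3.2,0.7,0.61,-0.08,0.12,1.4,0.7,0.61,-0.1,0.12,1.4,0.7,0.61,-0.11,0.12,1.4,0.7,0.4,-0.1,0.1,1.4,0.7,0,0,0,0]'

```text
clock: 17.1
eef_pos: [0.4466, 0.2748, 0.1334]
tool_rot: [0.799, 0.6, 0.03, 0.029]
ft_force: [-0.0, 0.1, -0.6]
grip_width: 0.0596
```

Run:
```python
from plan import *
from workcell import vision
import lp,h
p,a=show()
plan(p,a,[((.4484,.278,.11),74.4,.7,2),((.4484,.278,.047),74.4,.7,3)])
h.C.update({"top":vision.camera("top"),"scene":vision.camera("scene")})
tt=[]
for n,x0,y0 in(("top",300,245),("scene",285,165)):
    im=h.crop(n,x0,y0,56,70,7)
    for A,b,t in((0,28,28),(28,54,21),(54,80,14)):
        pts=h.np.array([h.proj(n,lp.LW(0,S/1e3,Y/1e3,t/1e3))[0] for S,Y in((A,-11),(A,11),(b,11),(b,-11))])
        h.cv2.polylines(im,[((pts-[x0,y0]+.5)*7).astype(int)],1,(255,255,0),1)
    tt.append(im)
h.cv2.imwrite("pics/l0b.png",h.np.hstack(tt))
```

```text
17.1 tcp [0.4466 0.2748 0.1334] psi 73.9 tilt [ 0.082 -0.01 ] q [ 33.  17. -10.  59.  -3.  49.] F [-0.   0.1 -0.6] w 0.0596
-- to [0.448 0.278 0.11 ] 74.4: max 0.2
0.7, 0.03, -0.01, 0.2, -0.3, 0.7, 0.03, -0.01, 0.2, -0.3
-- to [0.448 0.278 0.047] 74.4: max 0.35
0.7, -0.0, -0.03, 0.35, -0.0, 0.7, -0.0, -0.03, 0.35, -0.0, 0.7, -0.0, -0.03, 0.35, -0.0
```

View pics/l0b.png

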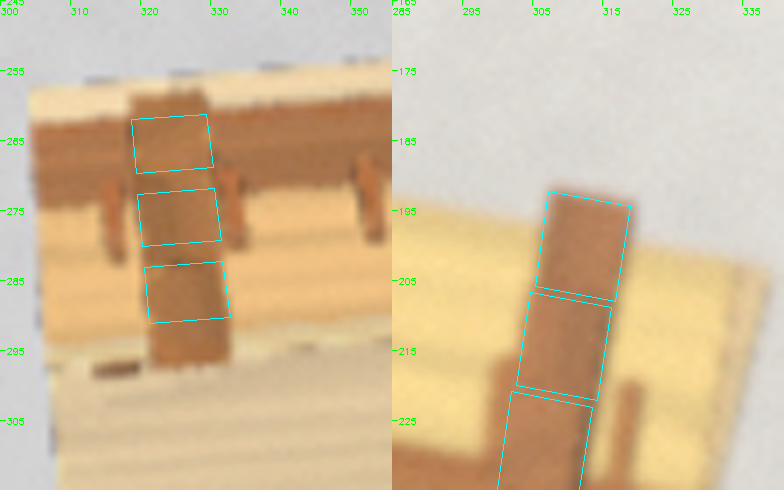

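```bash
cat > chk.py <<'E'
from lp import *
import fit,sys
from scipy.optimize import minimize
def sil(n,p,k,shape,x0,y0,K=4):
    s,y,nn,pit,yaw=p
    Rl=R.from_euler('z',P[3])*R.from_matrix(np.array([[-c50,0,s50],[0,1,0],[s50,0,c50]])@np.diag([1,1,1])) if False else None
    im=np.zeros(shape,np.uint8)
    Rc=R.from_euler('zy',[yaw,pit])
    for b in fit.M:
        q=Rc.apply(b)+[s,y,nn];w=np.array([LW(k,*a) for a in q])
        cv2.fillConvexPoly(im,cv2.convexHull(((proj(n,w)-[x0,y0]+.5)*K*16-8).astype(np.int32)),255,shift=4)
    return im>0
def check(k,now,base):
    mk={}
    for n in now:
        c=proj(n,LW(k,.04,0,.014))[0].astype(int);w=30;x0,y0=c-w
        d=np.abs(now[n]["color"][y0:y0+60,x0:x0+60].astype(int)-base[n]["color"][y0:y0+60,x0:x0+60]).max(2).astype(np.float32)
        d=cv2.resize(d,None,fx=4,fy=4,interpolation=cv2.INTER_CUBIC);m=(d>24).astype(np.uint8)
        m=cv2.morphologyEx(m,cv2.MORPH_CLOSE,np.ones((21,21)));m=cv2.morphologyEx(m,cv2.MORPH_OPEN,np.ones((9,9)))
        kk,l,st,_=cv2.connectedComponentsWithStats(m);m=l==1+np.argmax(st[1:,4]);mk[n]=(m,x0,y0)
    def cost(p):
        r=0
        for n,(m,x0,y0) in mk.items():
            a=sil(n,p,k,m.shape,x0,y0);r+=1-(a&m).sum()/(a|m).sum()
        return r
    h0=np.array([.04,0,.014,0,0]);best=min((minimize(cost,h0+o,method="Nelder-Mead",options=dict(initial_simplex=h0+o+np.vstack([np.zeros(5),np.diag([.006,.004,.005,.15,.1])]),maxiter=400)) for o in(np.zeros(5),np.array([.008,0,.008,.2,0]),np.array([.004,0,.008,-.2,0]))),key=lambda r:r.fun)
    print("lane",k,"home cost",round(cost(h0),3),"best",round(best.fun,3),"s,y,n mm",np.round(best.x[:3]*1e3,1),"pitch,yaw deg",np.round(np.degrees(best.x[3:]),1))
E
python3 - <<'E'
import pickle,h
from workcell import vision
base={n:h.C[n] for n in h.C}
now={n:vision.camera(n) for n in base};pickle.dump(now,open("pics/now1.pkl","wb"))
import chk
for k in(2,0):chk.check(k,now,base)
E
```

```text
lane1 [ 0.48016975 -0.11547105  0.02964927] yaw 0.05217883787175386 baseoff -0.031172414546106773 rms 0.7468701683907472 [-0.8  0.4 -0.9 -0.2 -0.4  0.3 -0.1 -0.4 -0.3 -0.4 -0.5 -0.1  0.5  0.8
  0.1  0.1 -0.2 -0.1  0.2 -0.3 -0.6 -0.4  0.2 -0.5 -0.5 -0.5 -0.5 -0.6
  0.8 -0.1  1.1  0.2 -1.2 -2.6 -2.1 -0.5]
lane 2 home cost 0.653 best 0.323 s,y,n mm [37.6 -5.5 -0.4] pitch,yaw deg [-22.8   4.1]
lane 0 home cost 0.565 best 0.25 s,y,n mm [41.3 -1.3 -0.4] pitch,yaw deg [-21.7   2.3]
```

Run:
```python
import pickle,h
from lp import *
now=pickle.load(open("pics/now1.pkl","rb"))
for k in(0,2):
  for n in("top","scene"):
    print(k,n,"home: s0n28",proj(n,LW(k,0,0,.028))[0].round(1),"s0n0",proj(n,LW(k,0,0,0))[0].round(1),"s80n0",proj(n,LW(k,.08,0,0))[0].round(1),"s80n14",proj(n,LW(k,.08,0,.014))[0].round(1))
    a,b=proj(n,LW(k,0,0,.028))[0],proj(n,LW(k,.08,0,.007))[0]
    e=(b-a)/np.linalg.norm(b-a);L=np.linalg.norm(b-a)
    for r in np.arange(-8,L+9,1.):
        q=a+e*r;i=(int(round(q[1])),int(round(q[0])))
        print(f"{r:.0f}:{i[1]},{i[0]} {C[n]['color'][i].tolist()}>{now[n]['color'][i].tolist()}",end=" | " if r%3 else "\n")
    print()
```

```text
0 top home: s0n28 [323.6 261.2] s0n0 [324.3 272.5] s80n0 [327.  296.2] s80n14 [326.6 290.3]
-8:323,253 [131, 131, 131]>[135, 134, 135] | -7:323,254 [132, 131, 131]>[133, 133, 133] | -6:323,255 [131, 131, 131]>[132, 131, 132]
-5:323,256 [112, 131, 143]>[115, 134, 146] | -4:323,257 [104, 133, 151]>[105, 135, 152] | -3:323,258 [105, 134, 152]>[74, 103, 129]
-2:323,259 [108, 136, 153]>[47, 78, 112] | -1:324,260 [93, 118, 133]>[39, 70, 105] | 0:324,261 [60, 84, 113]>[43, 71, 106]
1:324,262 [38, 67, 107]>[44, 73, 107] | 2:324,263 [41, 71, 108]>[42, 71, 109] | 3:324,264 [43, 71, 106]>[43, 73, 109]
4:324,265 [48, 75, 111]>[45, 74, 111] | 5:324,266 [47, 74, 113]>[42, 73, 112] | 6:324,267 [45, 72, 106]>[45, 75, 113]
7:324,268 [43, 69, 104]>[45, 77, 116] | 8:324,269 [46, 69, 104]>[43, 76, 115] | 9:325,270 [42, 69, 104]>[41, 72, 110]
10:325,271 [44, 70, 106]>[41, 70, 106] | 11:325,272 [49, 78, 112]>[42, 69, 105] | 12:325,273 [67, 102, 132]>[40, 68, 104]
13:325,274 [74, 114, 143]>[43, 70, 105] | 14:325,275 [77, 118, 147]>[40, 69, 103] | 15:325,276 [79, 120, 151]>[42, 69, 103]
16:325,277 [77, 118,
[... 7833 characters left out ...]
12]
37:236,184 [100, 122, 136]>[49, 79, 116] | 38:236,183 [113, 126, 133]>[51, 77, 114] | 39:236,182 [123, 129, 132]>[48, 78, 113]
40:236,181 [126, 130, 133]>[47, 76, 113] | 41:236,180 [127, 131, 132]>[49, 76, 114] | 42:236,179 [126, 129, 132]>[58, 83, 116]
43:237,178 [125, 128, 132]>[91, 105, 127] | 44:237,177 [127, 131, 133]>[113, 121, 132] | 45:237,176 [127, 131, 132]>[126, 133, 137]
46:237,176 [127, 131, 132]>[126, 133, 137] | 47:237,175 [125, 129, 132]>[132, 134, 137] | 48:238,174 [125, 130, 132]>[132, 136, 138]
49:238,173 [125, 131, 132]>[132, 137, 138] | 50:238,172 [127, 131, 133]>[132, 136, 138] | 51:238,171 [126, 130, 132]>[133, 136, 138]
52:238,170 [129, 134, 135]>[134, 137, 140] |
```

Edge profiles: lane 2 is home (nose end and ledge edge within 1 px). In lane 0 the nose end fits, but the thick end stands about 6 mm proud (top y 258 against 261.2), so I will push it in after placing B.

play_rows --deltas '[0.7,0.03,-0.01,0.2,-0.3,0.7,0.03,-0.01,0.2,-0.3,0.7,0,-0.03,0.35,0,0.7,0,-0.03,0.35,0,0.7,0,-0.03,0.35,0,0.7,0,0,0,0,0,0,0,0,0,0,0,0,0,0,0,0,0,0,0,0,0,0,0,0]'

```text
clock: 18.55
eef_pos: [0.4507, 0.2743, 0.0442]
tool_rot: [0.798, 0.601, 0.031, 0.029]
ft_force: [-0.1, -0.4, -1.0]
grip_width: 0.0208
```

Run:
```python
from plan import *
p,a=show()
plan(p,a,[((p[0],p[1],.165),a,0,3),((.50,.08,.175),0,0,7),((*lane(1,.015),.16),-87,0,9)])
```

```text
18.55 tcp [0.4507 0.2743 0.0442] psi 74.1 tilt [ 0.085 -0.009] q [ 33.  23. -17.  46.  -3.  49.] F [-0.1 -0.4 -1. ] w 0.0208
-- to [0.451 0.274 0.165] 74.05830358231361: max 0.67
0.0, 0.01, 0.06, -0.67, -0.0, 0.0, 0.01, 0.06, -0.67, -0.0, 0.0, 0.01, 0.06, -0.67, -0.0
-- to [0.5   0.08  0.175] 0: max 0.48
0.0, -0.41, 0.24, -0.01, 10.6, 0.0, -0.36, 0.31, -0.01, 10.6, 0.0, -0.3, 0.37, -0.01, 10.6, 0.0, -0.22, 0.42, -0.01, 10.6, 0.0, -0.14, 0.46, -0.01, 10.6, 0.0, -0.06, 0.47, -0.01, 10.6, 0.0, 0.03, 0.48, -0.01, 10.6
-- to [ 0.495 -0.115  0.16 ] -87: max 0.36
0.0, -0.01, 0.36, 0.03, 9.7, 0.0, 0.05, 0.36, 0.03, 9.7, 0.0, 0.11, 0.34, 0.03, 9.7, 0.0, 0.16, 0.32, 0.03, 9.7, 0.0, 0.22, 0.29, 0.03, 9.7, 0.0, 0.26, 0.25, 0.03, 9.7, 0.0, 0.3, 0.2, 0.03, 9.7, 0.0, 0.33, 0.15, 0.03, 9.7, 0.0, 0.35, 0.09, 0.03, 9.7
```

play_rows --deltas '[0,0.01,0.06,-0.7,0,0,0.01,0.06,-0.7,0,0,0.01,0.06,-0.7,0,0,-0.41,0.24,-0.05,10.6,0,-0.36,0.31,-0.05,10.6,0,-0.3,0.37,-0.04,10.6,0,-0.22,0.42,-0.03,10.6,0,-0.14,0.46,-0.01,10.6,0,-0.06,0.47,-0.01,10.6,0,0.03,0.48,-0.01,10.6,0,-0.01,0.36,0,9.7,0,0.05,0.36,0,9.7]'

```text
clock: 20.05
eef_pos: [0.4961, 0.0312, 0.1973]
tool_rot: [0.981, -0.186, 0.046, -0.005]
ft_force: [0.0, 0.4, 0.4]
grip_width: 0.021
```

play_rows --deltas '[0,0.11,0.34,0,9.7,0,0.16,0.32,0,9.7,0,0.22,0.29,0,9.7,0,0.26,0.25,0,9.7,0,0.3,0.2,0,9.7,0,0.33,0.15,0,9.7,0,0,0,0,0]'

```text
clock: 20.92
eef_pos: [0.4842, -0.1035, 0.1992]
tool_rot: [0.756, -0.653, 0.039, -0.029]
ft_force: [-0.1, -0.8, -0.7]
grip_width: 0.021
```

Run:
```python
from plan import *
p,a=show()
d=p[:2]-lane(1,0); print("rackx",d@u,"rack y",d@v)
plan(p,a,[((*lane(1,.012),.135),-87,0,3),((*lane(1,.012),.105),-87,0,3)])
```

```text
20.93 tcp [ 0.4842 -0.1035  0.1992] psi -81.8 tilt [ 0.097 -0.008] q [-13.  10. -10.  65.   1. 159.] F [-0.1 -0.8 -0.7] w 0.021
rackx 0.0048557857769331025 rack y 0.011769396794800926
-- to [ 0.492 -0.115  0.135] -87: max 0.36
0.0, 0.06, 0.0, 0.36, 1.7, 0.0, 0.06, -0.0, 0.36, 1.7, 0.0, 0.06, -0.0, 0.36, 1.7
-- to [ 0.492 -0.115  0.105] -87: max 0.17
0.0, -0.0, 0.02, 0.17, -0.0, 0.0, -0.0, 0.02, 0.17, -0.0, 0.0, -0.0, 0.02, 0.17, -0.0
```

Run:
```python
from plan import *
p,a=show()
plan(p,a,[((*lane(1,.0),.13),-87,0,3),((*lane(1,.0),.105),-87,0,2)])
```

```text
20.93 tcp [ 0.4842 -0.1035  0.1992] psi -81.8 tilt [ 0.097 -0.008] q [-13.  10. -10.  65.   1. 159.] F [-0.1 -0.8 -0.7] w 0.021
-- to [ 0.48  -0.116  0.13 ] -87: max 0.38
0.0, 0.05, 0.07, 0.38, 1.7, 0.0, 0.06, 0.07, 0.38, 1.7, 0.0, 0.06, 0.07, 0.38, 1.7
-- to [ 0.48  -0.116  0.105] -87: max 0.21
0.0, -0.0, 0.02, 0.21, -0.0, 0.0, -0.0, 0.02, 0.21, -0.0
```

play_rows --deltas '[0,0.05,0.07,0.38,1.7,0,0.06,0.07,0.38,1.7,0,0.06,0.07,0.38,1.7,0,0,0,0,0]'

```text
clock: 21.42
eef_pos: [0.4805, -0.1135, 0.1298]
tool_rot: [0.729, -0.683, 0.039, -0.032]
ft_force: [-0.7, 0.4, 0.7]
grip_width: 0.0215
```

Run:
```python
from plan import *
p,a=show()
d=p[:2]-lane(1,0); print("rackx",d@u,"rack y",d@v)
plan(p,a,[((*lane(1,.0),.095),-87,0,4)])
```

```text
21.43 tcp [ 0.4805 -0.1135  0.1298] psi -86.4 tilt [ 0.1   -0.006] q [-14.  13. -17.  54.   1. 162.] F [-0.7  0.4  0.7] w 0.0215
rackx 0.000611417275786514 rack y 0.001961282607719624
-- to [ 0.48  -0.116  0.095] -87: max 0.14
0.0, 0.01, 0.02, 0.14, 0.2, 0.0, 0.01, 0.02, 0.14, 0.2, 0.0, 0.01, 0.02, 0.14, 0.2, 0.0, 0.01, 0.02, 0.14, 0.2
```

play_rows --deltas '[0,0.01,0.02,0.15,0.2,0,0.01,0.02,0.15,0.2,0,0.01,0.02,0.15,0.2,0,0.01,0.02,0.12,0,0,0,0,0,0]'

```text
clock: 22.05
eef_pos: [0.4814, -0.1158, 0.0956]
tool_rot: [0.726, -0.686, 0.04, -0.033]
ft_force: [0.6, 0.7, 0.3]
grip_width: 0.0213
```

Run:
```python
from plan import *
p,a=show()
d=p[:2]-lane(1,0); print("rackx",d@u,"rack y",d@v)
```

```text
22.05 tcp [ 0.4814 -0.1158  0.0956] psi -86.7 tilt [ 0.104 -0.007] q [-14.  15. -20.  49.   1. 163.] F [0.6 0.7 0.3] w 0.0213
rackx 0.0014054948035056708 rack y -0.00039314392345354664
```

play_rows --deltas '[0,0,0,0.08,0,0,0,0.18,0.04,0,0,0,0.18,0.04,0,0,0,0.15,0.06,0,0,0,0,0,0]'

```text
clock: 22.68
eef_pos: [0.4697, -0.1186, 0.0894]
tool_rot: [0.726, -0.684, 0.055, -0.047]
ft_force: [0.9, 0.4, -1.3]
grip_width: 0.0209
```

Run:
```python
from plan import *
p,a=show()
d=p[:2]-lane(1,0); print("rackx",d@u,"rack y",d@v)
```

```text
22.68 tcp [ 0.4697 -0.1186  0.0894] psi -86.6 tilt [ 0.143 -0.007] q [-15.  13. -24.  45.   2. 161.] F [ 0.9  0.4 -1.3] w 0.0209
rackx -0.01047484666458844 rack y -0.0025062333539623274
```

play_rows --deltas '[0,-0.05,0,0,0,0,0,0.05,-0.02,0,0.3,0,0,0,0,0.34,0,0,0,0,0.34,0,0,0,0,0.36,0,0,-0.3,0,0.4,0,0.1,-0.6,0,0.2,0,0,-0.6,0,0,0,0,0,0]'

```text
clock: 23.8
eef_pos: [0.443, -0.115, 0.1771]
tool_rot: [0.726, -0.684, 0.05, -0.043]
ft_force: [0.8, -0.2, -0.6]
grip_width: 0.0008
```

```bash
cat > prof.py <<'E'
import pickle
from lp import *
from workcell import vision
def prof(now,k):
    for n in("top","scene"):
        a,b=proj(n,LW(k,0,0,.028))[0],proj(n,LW(k,.08,0,.007))[0]
        g=lambda q:cv2.getRectSubPix(now[n]["color"],(1,1),(float(q[0]),float(q[1])))[0,0].astype(float)
        e=(b-a)/np.linalg.norm(b-a);L=np.linalg.norm(b-a);rs=np.arange(-10,L+10,.5)
        br=np.array([g(a+e*r)[1] for r in rs])<97
        m=len(rs)//2;i=m
        while i>0 and br[i]:i-=1
        j=m
        while j<len(rs)-1 and br[j]:j+=1
        q=e[::-1]*[1,-1];s=[]
        for t in(.15,.85):   # lateral edges: thick, nose
            c=proj(n,LW(k,.014 if t<.5 else .067,0,.028 if t<.5 else .014))[0];w=np.arange(-10,10,.5)
            v=np.array([g(c+q*r)[1] for r in w])<97;A=B=20
            while A>0 and v[A]:A-=1
            while B<39 and v[B]:B+=1
            s.append((w[A],w[B]))
        print("lane",k,n,"axis from",rs[i],"to",rs[j]-L,"lateral thick/nose",s, "pred nose back",np.round((proj(n,LW(k,.08,0,0))[0]-b)@e,1),"step",np.round((proj(n,LW(k,.08,0,.014))[0]-b)@e,1))
def snap(f):
    now={n:vision.camera(n) for n in("top","scene")};pickle.dump(now,open(f,"wb"));return now
E
python3 - <<'E'
from prof import *
from plan import show
show()
o=pickle.load(open("pics/now1.pkl","rb"));prof(o,2);prof(o,0)
now=snap("pics/now2.pkl");print();prof(now,2);prof(now,1);prof(now,0)
E
```

```text
23.8 tcp [ 0.443  -0.115   0.1771] psi -86.6 tilt [ 0.132 -0.006] q [-16.   5. -19.  58.   2. 161.] F [ 0.8 -0.2 -0.6] w 0.0008
lane 2 top axis from -1.0 to 3.9732811762437947 lateral thick/nose [(np.float64(-10.0), np.float64(9.5)), (np.float64(-7.0), np.float64(6.5))] pred nose back 2.8 step -2.8
lane 2 scene axis from -3.5 to 0.07020485389247 lateral thick/nose [(np.float64(-9.0), np.float64(7.0)), (np.float64(-6.5), np.float64(6.5))] pred nose back 0.8 step -0.8
lane 0 top axis from -3.5 to 3.8321979361550405 lateral thick/nose [(np.float64(-10.0), np.float64(9.5)), (np.float64(-6.5), np.float64(5.5))] pred nose back 2.9 step -3.0
lane 0 scene axis from -3.5 to -0.36801785037868484 lateral thick/nose [(np.float64(-6.5), np.float64(8.0)), (np.float64(-6.5), np.float64(6.0))] pred nose back 0.9 step -0.9

lane 2 top axis from 16.5 to -16.026718823756205 lateral thick/nose [(np.float64(0.0), np.float64(0.0)), (np.float64(0.0), np.float64(0.0))] pred nose back 2.8 step -2.8
lane 2 scene axis from -3.5 to 0.07020485389247 lateral thick/nose [(np.float64(-9.0), np.float64(7.0)), (np.float64(-7.0), np.float64(7.0))] pred nose back 0.8 step -0.8
lane 1 top axis from -1.0 to -11.748402154546014 lateral thick/nose [(np.float64(-10.0), np.float64(9.5)), (np.float64(0.0), np.float64(0.0))] pred nose back 2.9 step -2.9
lane 1 scene axis from -3.5 to 0.10645732480578118 lateral thick/nose [(np.float64(-9.5), np.float64(7.5)), (np.float64(-7.0), np.float64(6.5))] pred nose back 0.8 step -0.9
lane 0 top axis from -3.5 to 3.8321979361550405 lateral thick/nose [(np.float64(-10.0), np.float64(9.5)), (np.float64(-6.5), np.float64(5.5))] pred nose back 2.9 step -3.0
lane 0 scene axis from -3.5 to -0.36801785037868484 lateral thick/nose [(np.float64(-7.0), np.float64(8.5)), (np.float64(-6.5), np.float64(6.0))] pred nose back 0.9 step -0.9
```

Run:
```python
from plan import *
p,a=show()
plan(p,a,[((*lane(0,.05),.15),-87,0,4),((*lane(0,.05),.062),-87,0,3)])
```

```text
23.9 tcp [ 0.4412 -0.1144  0.1742] psi -86.6 tilt [ 0.127 -0.004] q [-16.   5. -19.  58.   2. 161.] F [ 0.1 -0.5 -0.2] w -0.0
-- to [ 0.526 -0.038  0.15 ] -87: max 0.36
0.0, -0.3, -0.36, 0.14, 0.1, 0.0, -0.3, -0.36, 0.14, 0.1, 0.0, -0.3, -0.36, 0.14, 0.1, 0.0, -0.3, -0.35, 0.14, 0.1
-- to [ 0.526 -0.038  0.062] -87: max 0.48
0.0, -0.01, 0.06, 0.48, -0.0, 0.0, -0.01, 0.06, 0.48, -0.0, 0.0, -0.01, 0.06, 0.48, -0.0
```

play_rows --deltas '[0,-0.3,-0.36,0.14,0.1,0,-0.3,-0.36,0.14,0.1,0,-0.3,-0.36,0.14,0.1,0,-0.3,-0.36,0.14,0.1,0,0,0,0,0,0,-0.01,0.06,0.48,0,0,-0.01,0.06,0.48,0,0,-0.01,0.06,0.42,0,0,0,0,0,0]'

```text
clock: 25.02
eef_pos: [0.5164, -0.0361, 0.0512]
tool_rot: [0.723, -0.688, 0.038, -0.033]
ft_force: [-0.0, 0.1, 0.4]
grip_width: 0.0001
```

Run:
```python
from plan import *
p,a=show()
d=p[:2]-lane(0,0); print("rackx",d@u,"rack y",d@v)
plan(p,a,[((*lane(0,.036),.062),-87,0,2),((*lane(0,.025),.062),-87,0,3)])
```

```text
25.02 tcp [ 0.5164 -0.0361  0.0512] psi -87.2 tilt [ 0.101 -0.004] q [ -4.  21. -20.  44.   0. 173.] F [-0.   0.1  0.4] w 0.0001
rackx 0.04049345918322041 rack y 0.0024052973011766056
-- to [ 0.512 -0.039  0.062] -87: max 0.09
0.0, 0.02, 0.03, -0.09, -0.1, 0.0, 0.02, 0.03, -0.09, -0.1
-- to [ 0.501 -0.039  0.062] -87: max 0.06
0.0, 0.0, 0.06, -0.01, -0.0, 0.0, 0.0, 0.06, -0.01, -0.0, 0.0, 0.0, 0.06, -0.01, -0.0
```

play_rows --deltas '[0,0.03,0,-0.2,0,0,0,0,0,0,0,0,0.1,0,0,0,0,0.1,0,0,0,0,0.05,0,0,0,0,0,0,0]'

```text
clock: 25.78
eef_pos: [0.5008, -0.0396, 0.0661]
tool_rot: [0.723, -0.689, 0.04, -0.035]
ft_force: [0.1, 0.3, -0.2]
grip_width: 0.0001
```

Run:
```python
from plan import *
p,a=show()
d=p[:2]-lane(0,0); print("rackx",d@u,"rack y",d@v)
```

```text
25.77 tcp [ 0.5008 -0.0396  0.0661] psi -87.2 tilt [ 0.107 -0.005] q [ -5.  18. -21.  45.   0. 173.] F [ 0.1  0.3 -0.2] w 0.0001
rackx 0.024777685580150113 rack y -0.0003388098933079526
```

play_rows --deltas '[0,0,0.06,0,0,0,0,0.04,0,0,0,0,0,0,0]'

```text
clock: 26.15
eef_pos: [0.4959, -0.0399, 0.0658]
tool_rot: [0.723, -0.689, 0.041, -0.036]
ft_force: [-0.3, 0.1, -0.9]
grip_width: 0.0002
```

Run:
```python
from plan import *
p,a=show()
d=p[:2]-lane(0,0); print("rackx",d@u,"rack y",d@v)
from prof import *
now=snap("pics/now3.pkl");prof(now,0);prof(now,1)
```

```text
26.15 tcp [ 0.4959 -0.0399  0.0658] psi -87.2 tilt [ 0.109 -0.005] q [ -5.  17. -22.  44.   0. 172.] F [-0.3  0.1 -0.9] w 0.0002
rackx 0.019817214711503033 rack y -0.00031711504993878003
lane 0 top axis from 16.0 to -16.16780206384496 lateral thick/nose [(np.float64(0.0), np.float64(0.0)), (np.float64(0.0), np.float64(0.0))] pred nose back 2.9 step -3.0
lane 0 scene axis from -3.5 to 9.631982149621315 lateral thick/nose [(np.float64(-8.0), np.float64(9.5)), (np.float64(-10.0), np.float64(9.5))] pred nose back 0.9 step -0.9
lane 1 top axis from 16.0 to -16.248402154546014 lateral thick/nose [(np.float64(0.0), np.float64(0.0)), (np.float64(0.0), np.float64(0.0))] pred nose back 2.9 step -2.9
lane 1 scene axis from -3.5 to 0.10645732480578118 lateral thick/nose [(np.float64(-9.5), np.float64(7.5)), (np.float64(-10.0), np.float64(6.5))] pred nose back 0.8 step -0.9
```

play_rows --deltas '[0,0,-0.3,0,0,0,0,-0.3,-0.1,0,0,0,0,-0.8,0,0,0,0,-0.9,0,0,-0.3,-0.3,-0.9,0,0,-0.3,-0.3,-0.9,0,0,-0.5,-0.3,0,0,0,0,0,0,0]'

```text
clock: 27.25
eef_pos: [0.5574, 0.0283, 0.2926]
tool_rot: [0.725, -0.687, 0.035, -0.033]
ft_force: [-1.1, 0.4, -0.0]
grip_width: 0.0003
```

Run:
```python
from plan import *
p,a=show()
from prof import *
now=snap("pics/now4.pkl")
for k in(0,1,2):prof(now,k)
cv2.imwrite("pics/n4.png",now["top"]["color"])
```

```text
27.25 tcp [0.5574 0.0283 0.2926] psi -86.9 tilt [ 0.097 -0.001] q [  3.  15.  11.  80.  -0. 180.] F [-1.1  0.4 -0. ] w 0.0003
lane 0 top axis from -1.0 to 3.8321979361550405 lateral thick/nose [(np.float64(-10.0), np.float64(9.5)), (np.float64(-8.5), np.float64(6.5))] pred nose back 2.9 step -3.0
lane 0 scene axis from -3.0 to 0.13198214962131516 lateral thick/nose [(np.float64(-8.0), np.float64(8.0)), (np.float64(-6.5), np.float64(6.0))] pred nose back 0.9 step -0.9
lane 1 top axis from -1.0 to 3.7515978454539862 lateral thick/nose [(np.float64(-10.0), np.float64(9.5)), (np.float64(-7.5), np.float64(6.0))] pred nose back 2.9 step -2.9
lane 1 scene axis from -3.5 to 0.10645732480578118 lateral thick/nose [(np.float64(-9.5), np.float64(7.5)), (np.float64(-7.0), np.float64(6.0))] pred nose back 0.8 step -0.9
lane 2 top axis from -1.5 to 4.473281176243795 lateral thick/nose [(np.float64(-10.0), np.float64(9.5)), (np.float64(-7.5), np.float64(7.0))] pred nose back 2.8 step -2.8
lane 2 scene axis from -3.5 to 0.07020485389247 lateral thick/nose [(np.float64(-9.0), np.float64(6.5)), (np.float64(-6.5), np.float64(6.5))] pred nose back 0.8 step -0.8
```

All three lanes now read the same and match the home pose in both views. Next is the lamp: grasp the knob with jaws tangential and drag it along its arc.

Run:
```python
from plan import *
p,a=show()
plan(p,a,[((.6392,-.2166,.30),-62.2,.6,7)])
```

```text
27.35 tcp [0.5566 0.0268 0.2924] psi -87.0 tilt [ 0.096 -0.002] q [  3.  15.  11.  80.  -0. 180.] F [-0.7  0.8  1.1] w -0.0
-- to [ 0.639 -0.217  0.3  ] -62.2: max 0.61
0.6, 0.59, -0.17, 0.0, -3.5, 0.6, 0.6, -0.13, 0.0, -3.5, 0.6, 0.61, -0.09, 0.0, -3.5, 0.6, 0.61, -0.06, 0.0, -3.5, 0.6, 0.61, -0.02, 0.0, -3.5, 0.6, 0.61, 0.02, 0.0, -3.5, 0.6, 0.61, 0.06, 0.0, -3.5
```

play_rows --deltas '[0.6,0.59,-0.17,0,-3.5,0.6,0.6,-0.13,0,-3.5,0.6,0.61,-0.09,0,-3.5,0.6,0.61,-0.06,0,-3.5,0.6,0.61,-0.02,0,-3.5,0.6,0.61,0.02,0,-3.5,0.6,0.5,0.06,0,-3.5,0.6,0,0,0,0]'

```text
clock: 28.35
eef_pos: [0.6288, -0.2239, 0.2908]
tool_rot: [0.855, -0.517, 0.032, -0.02]
ft_force: [0.4, 0.4, -1.7]
grip_width: 0.0513
```

Run:
```python
from plan import *
p,a=show()
plan(p,a,[((.6392,-.2166,.26),-62.2,.6,3),((.6392,-.2166,.219),-62.2,.6,2)])
```

```text
28.35 tcp [ 0.6288 -0.2239  0.2908] psi -62.4 tilt [0.075 0.   ] q [-20.  30.  33.  89.   2. 132.] F [ 0.4  0.4 -1.7] w 0.0513
-- to [ 0.639 -0.217  0.26 ] -62.2: max 0.18
0.6, -0.02, -0.06, 0.18, -0.1, 0.6, -0.02, -0.06, 0.18, -0.1, 0.6, -0.02, -0.06, 0.18, -0.1
-- to [ 0.639 -0.217  0.219] -62.2: max 0.34
0.6, -0.01, 0.02, 0.34, -0.0, 0.6, -0.01, 0.02, 0.34, -0.0
```

play_rows --deltas '[0.6,-0.02,-0.06,0.18,0,0.6,-0.02,-0.06,0.18,0,0.6,-0.02,-0.06,0.18,0,0.6,0,0,0,0]'

```text
clock: 28.85
eef_pos: [0.6375, -0.2125, 0.2549]
tool_rot: [0.855, -0.517, 0.029, -0.019]
ft_force: [-0.7, -0.1, 0.0]
grip_width: 0.0512
```

Run:
```python
from plan import *
p,a=show()
plan(p,a,[((.6400,-.2166,.220),-62.2,.6,2)])
```

```text
28.85 tcp [ 0.6375 -0.2125  0.2549] psi -62.3 tilt [0.07  0.003] q [-19.  31.  29.  84.   1. 133.] F [-0.7 -0.1  0. ] w 0.0512
-- to [ 0.64  -0.217  0.22 ] -62.2: max 0.29
0.6, 0.03, 0.02, 0.29, -0.1, 0.6, 0.03, 0.02, 0.29, -0.1
```

play_rows --deltas '[0.6,0.04,0.02,0.29,0,0.6,0.03,0.02,0.27,0,0.6,0,0,0,0,0,0,0,0,0,0,0,0,0,0,0,0,0,0,0]'

```text
clock: 29.6
eef_pos: [0.6409, -0.2151, 0.2239]
tool_rot: [0.856, -0.515, 0.031, -0.02]
ft_force: [0.7, -0.1, -3.5]
grip_width: 0.0181
```

```bash
cat > arc.py <<'E'
from plan import *
H=np.array([.4748,-.3038])
def arc(end,n,g=0):
    p,a=show();m=state()[2]
    k=p+.0-0*m[:,2]; k=(p-.012*m[:,2])[:2]   # point at knob height on tool axis
    r=k-H;th=np.degrees(np.arctan2(r[1],r[0]));R0=np.hypot(*r);print("arm angle",th,"radius",R0)
    w=[];
    for i in range(1,n+1):
        t=th+(end-th)*i/n;c=H+R0*np.array([np.cos(np.radians(t)),np.sin(np.radians(t))])
        w.append(((*(c+p[:2]-k),p[2]),a+(t-th),g,1))
    plan(p,a,w)
E
python3 - <<'E'
from arc import *
t=lane(1,-.015);print("rack_mid",t,np.degrees(np.arctan2(*(t-H)[::-1])),np.hypot(*(t-H)))
arc(92.9,10)
E
```

```text
rack_mid [ 0.4650207 -0.1162875] 92.98543000280895 0.18776733572360238
29.6 tcp [ 0.6409 -0.2151  0.2239] psi -62.2 tilt [0.074 0.002] q [-19.  32.  25.  80.   1. 133.] F [ 0.7 -0.1 -3.5] w 0.0181
arm angle 28.223035301509814 radius 0.18745417635935463
-- to [ 0.63  -0.197  0.224] -55.69033474242691: max 0.35
0.0, -0.35, 0.02, -0.01, -6.5
-- to [ 0.617 -0.18   0.224] -49.222638272577896: max 0.35
0.0, -0.35, 0.02, -0.02, -6.5
-- to [ 0.602 -0.165  0.224] -42.75494180272888: max 0.35
0.0, -0.35, 0.02, -0.02, -6.5
-- to [ 0.586 -0.152  0.224] -36.28724533287986: max 0.35
0.0, -0.35, 0.02, -0.02, -6.5
-- to [ 0.568 -0.141  0.224] -29.81954886303084: max 0.35
0.0, -0.35, 0.02, -0.02, -6.5
-- to [ 0.549 -0.131  0.224] -23.351852393181822: max 0.35
0.0, -0.35, 0.02, -0.02, -6.5
-- to [ 0.529 -0.124  0.224] -16.884155923332806: max 0.35
0.0, -0.35, 0.02, -0.02, -6.5
-- to [ 0.508 -0.119  0.224] -10.416459453483775: max 0.35
0.0, -0.35, 0.02, -0.03, -6.5
-- to [ 0.487 -0.117  0.224] -3.948762983634758: max 0.35
0.0, -0.35, 0.02, -0.03, -6.5
-- to [ 0.466 -0.117  0.224] 2.5189334862142587: max 0.35
0.0, -0.35, 0.02, -0.03, -6.5
```

Knob gripped (width 18 mm, consistent with the 20 mm knob). Swinging most of the way.

play_rows --deltas '[0,-0.35,0.02,-0.01,-6.5,0,-0.35,0.02,-0.02,-6.5,0,-0.35,0.02,-0.02,-6.5,0,-0.35,0.02,-0.02,-6.5,0,-0.35,0.02,-0.02,-6.5,0,-0.35,0.02,-0.02,-6.5,0,0,0,0,0]'

```text
clock: 30.48
eef_pos: [0.5428, -0.1289, 0.2238]
tool_rot: [0.981, -0.191, 0.032, -0.01]
ft_force: [-0.5, -1.1, -2.3]
grip_width: 0.0177
```

Run:
```python
from arc import *
arc(93,6)
```

```text
30.48 tcp [ 0.5428 -0.1289  0.2238] psi -22.1 tilt [0.067 0.007] q [-14.  18.   4.  73.   1.  98.] F [-0.5 -1.1 -2.3] w 0.0177
arm angle 68.97061467191433 radius 0.18726604576264666
-- to [ 0.53  -0.125  0.224] -18.111373333028588: max 0.22
0.0, -0.22, 0.01, -0.01, -4.0
-- to [ 0.518 -0.121  0.224] -14.106475778347637: max 0.22
0.0, -0.22, 0.01, -0.01, -4.0
-- to [ 0.505 -0.119  0.224] -10.101578223666685: max 0.22
0.0, -0.22, 0.01, -0.01, -4.0
-- to [ 0.492 -0.117  0.224] -6.096680668985748: max 0.22
0.0, -0.22, 0.01, -0.01, -4.0
-- to [ 0.479 -0.116  0.224] -2.0917831143048105: max 0.22
0.0, -0.22, 0.01, -0.01, -4.0
-- to [ 0.466 -0.117  0.224] 1.913114440376141: max 0.22
0.0, -0.22, 0.01, -0.01, -4.0
```

play_rows --deltas '[0,-0.22,0.01,-0.01,-4,0,-0.22,0.01,-0.01,-4,0,-0.22,0.01,-0.01,-4,0,-0.22,0.01,-0.01,-4,0,-0.22,0.01,-0.01,-4,0,-0.1,0,0,-2,0,0,0,0,0]'

```text
clock: 31.35
eef_pos: [0.4732, -0.1167, 0.2237]
tool_rot: [0.999, -0.001, 0.033, -0.004]
ft_force: [-1.3, 1.4, -0.7]
grip_width: 0.0179
```

Run:
```python
from arc import *
arc(93,2)
```

```text
31.35 tcp [ 0.4732 -0.1167  0.2237] psi -0.2 tilt [0.067 0.008] q [-15.  10.  -6.  71.   1.  75.] F [-1.3  1.4 -0.7] w 0.0179
arm angle 90.74808082440197 radius 0.18702843119799845
-- to [ 0.469 -0.117  0.224] 0.9555477876175842: max 0.06
0.0, -0.06, 0.0, -0.0, -1.1
-- to [ 0.466 -0.117  0.224] 2.0815073754166007: max 0.06
0.0, -0.06, 0.0, -0.0, -1.1
```

play_rows --deltas '[0,-0.07,0,0,-1.1,0,-0.06,0,0,-1.1,0,0,0,0,0]'

```text
clock: 31.72
eef_pos: [0.467, -0.1171, 0.2234]
tool_rot: [0.999, 0.019, 0.035, -0.003]
ft_force: [-0.7, 0.0, 0.1]
grip_width: 0.018
```

Run:
```python
from arc import *
arc(93,2)
```

```text
31.73 tcp [ 0.467  -0.1171  0.2234] psi 2.1 tilt [0.069 0.007] q [-15.   9.  -7.  70.   1.  73.] F [-0.7  0.   0.1] w 0.018
arm angle 92.65651303794283 radius 0.18678485831487998
-- to [ 0.466 -0.117  0.223] 2.307228293644157: max 0.01
0.0, -0.01, 0.0, -0.0, -0.2
-- to [ 0.466 -0.117  0.223] 2.478971774672742: max 0.01
0.0, -0.01, 0.0, -0.0, -0.2
```

play_rows --deltas '[0,-0.03,0,0,0,0,0,0,0,0,0.2,0,0,0,0,0.4,0,0,0,0,0.6,0,0,0,0,0.6,0,0,-0.5,0,0.6,0,0,-0.7,0,0.6,0,-0.6,-0.7,0,0.6,0,-0.8,0,0,0.6,0,-0.8,0,0,0.6,0,-0.8,0,0,0.6,0,0,0,0]'

```text
clock: 33.22
eef_pos: [0.4546, 0.0658, 0.3452]
tool_rot: [0.999, 0.016, 0.042, -0.003]
ft_force: [-0.3, -1.1, -0.3]
grip_width: 0.051
```

play_rows --deltas '[0.6,0,-0.8,0,0,0.6,0,-0.8,0,0,0.6,0,0,0,0]'

```text
clock: 33.6
eef_pos: [0.453, 0.1621, 0.3465]
tool_rot: [0.999, 0.014, 0.044, -0.003]
ft_force: [-1.3, -0.1, 0.9]
grip_width: 0.0512
```

Run:
```python
from plan import *
from prof import *
import prof
p,a=show()
now=snap("pics/now5.pkl")
t=lane(1,-.015)
tt=[]
for n,x0,y0 in(("top",300,190),("scene",200,105)):
    C[n]["color"]=now[n]["color"];print(n,"knob mid expected",proj(n,[*t,.228]),"top",proj(n,[*t,.245]))
    im=crop(n,x0,y0,132,125,3)
    q=((proj(n,[[*t,.211],[*t,.245]])-[x0,y0]+.5)*3).astype(int)
    cv2.line(im,tuple(q[0].tolist()),tuple(q[1].tolist()),(255,255,0),1);tt.append(im)
cv2.imwrite("pics/fin.png",np.hstack(tt))
for k in(0,1,2):prof.prof(now,k)
```

```text
33.6 tcp [0.453  0.1621 0.3465] psi 1.6 tilt [0.088 0.007] q [ 21.   7.   8.  87.  -1. 109.] F [-1.3 -0.1  0.9] w 0.0512
top knob mid expected [[372.50106063 266.70095446]] top [[373.81245144 265.53292366]]
scene knob mid expected [[263.28909951 150.96278962]] top [[262.25440498 143.73136628]]
lane 0 top axis from -0.5 to 3.3321979361550405 lateral thick/nose [(np.float64(-10.0), np.float64(9.5)), (np.float64(-6.5), np.float64(6.0))] pred nose back 2.9 step -3.0
lane 0 scene axis from -3.5 to 0.13198214962131516 lateral thick/nose [(np.float64(-8.0), np.float64(8.5)), (np.float64(-7.0), np.float64(6.5))] pred nose back 0.9 step -0.9
lane 1 top axis from 16.0 to -16.248402154546014 lateral thick/nose [(np.float64(0.0), np.float64(0.0)), (np.float64(0.0), np.float64(0.0))] pred nose back 2.9 step -2.9
lane 1 scene axis from -3.5 to 0.6064573248057812 lateral thick/nose [(np.float64(-10.0), np.float64(7.5)), (np.float64(-7.0), np.float64(6.5))] pred nose back 0.8 step -0.9
lane 2 top axis from 14.0 to 3.9732811762437947 lateral thick/nose [(np.float64(-10.0), np.float64(9.5)), (np.float64(-7.0), np.float64(6.5))] pred nose back 2.8 step -2.8
lane 2 scene axis from -4.0 to 0.07020485389247 lateral thick/nose [(np.float64(-9.0), np.float64(7.0)), (np.float64(-7.0), np.float64(7.0))] pred nose back 0.8 step -0.8
```

View pics/fin.png

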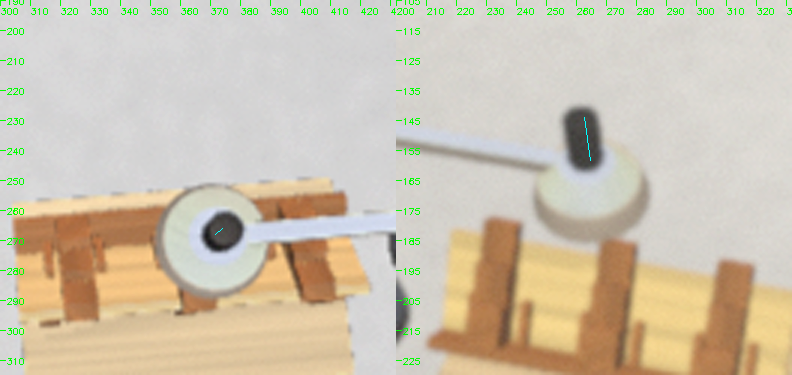

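Final picture: the knob sits at top (372.5,266.5) against an expected (372.5,266.7), and at scene (262,150) against (263,151). All three corbels lie straight in their lanes. Handing in.

Run:
```python
from workcell import ticket
import pickle,h,cv2,numpy as np
a=pickle.load(open("pics/top0.pkl","rb"))["color"];b=pickle.load(open("pics/now5.pkl","rb"))["color"] if 0 else pickle.load(open("pics/now5.pkl","rb"))["top"]["color"]
for n,(x,y) in dict(cup=(158,209),jar=(199,332),offcut=(207,171),driver=(295,150),purple=(272,337)).items():
    print(n,np.abs(a[y-15:y+15,x-15:x+15].astype(int)-b[y-15:y+15,x-15:x+15]).mean().round(1))
print(ticket.job_done())
```

```text
cup 26.0
jar 4.5
offcut 4.5
driver 4.6
purple 4.9
the job is handed in; nothing more can be done
None
```

The three corbels are in the rack, one per lane: A in the lane next to the lamp post, B in the middle, C in the farthest lane. Each lies flat back down with its thick end against the ledge. The lamp head was then swung over the middle corbel, the knob released and the arm backed away. The job was handed in at about 34 s of robot time, and it reports no verdict.

- **Corbels:** In the last clear views, every corbel edge I could measure was within about 1 px (2 mm) of the home pose in both cameras. C first stood about 6 mm proud at its thick end; one push with the shut fingers seated it. After the swing the lamp head hides the middle corbel from the top camera, so only the scene camera confirms that one at the end. An earlier silhouette fit of two lanes gave impossible poses. I put that down to the ledge having the same colour as the corbels and did not use it.
- **Lamp:** The knob is within about 0.5 px of its target in the top view. In the scene view it is 1 px (2–3 mm) off along the bar, a direction the arm cannot move.
- **Measurements that disagreed:** The rack height from pixels came out 5 mm below the stated 35 mm, so I used the stated figure. The fits that followed agreed with it.
- **Tool tilt:** The tool picked up a few degrees of tilt from the contacts, with no harm that I could see.
- **Bystanders:** The jar, offcut, screwdriver and purple look-alike show no change from the start picture. The cup's image patch does differ, and I handed in without checking why. The arm was parked on that side and may have been covering the cup, and no move went near it, but I have no picture confirming it stayed put.

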